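Restock the blue bin from the bottle case

TASK

Restock the fitters' blue bin from the plywood bottle case: swing both tabs fully aside, lift the lid out of its rim and lay it flat on the bench, then stand one full bottle from the case upright in every free compartment of the bin. Close up afterwards: lid fully home in its rim and both tabs swung square back over it. Take no more bottles than the bin needs, knock none over and leave the other things on the bench alone.

Things in the scene. Friction and masses are not known exactly. Their poses are not given: they have to be found in the camera images.
- case: Fixed plywood case, 211 x 211 x 150 mm. Origin: underside centre, z up. Inside 177 x 177, floor at z 10. Walls end at z 141; a 3 mm aluminium rim round them rises to z 150, leaving a 205 x 205 opening where the lid lies on the wall tops. Blocks mid +y and -y sides (30 long, out to 129 from centre, top z 150) carry the tabs. Nine touching bottles inside, 3 x 3, pitch 58.6 along x and y.
- tab_left (a joint): Swing tab on the case's +y side: steel bar 14 x 5 mm, tip 37 from its vertical pivot at x 0, y +118, underside z 152 of the case. 0 = square inwards over the lid (closed); grows to 1.8 rad swinging to the case's -x side; from 1.4 clear of the lid. Stays where left (0.03 N m friction). Thumb knob: upright cylinder 10 across, 28 from the pivot towards the tip, z 157 to 175.
- tab_right (a joint): The same mirrored on the case's -y side: pivot at x 0, y -118 mm of the case, 0 = square inwards over the lid (closed); it too swings towards the case's -x side as its value grows. Same knob and sizes as tab_left.
- lid: Loose plywood lid, 197 x 197 x 9 mm, about 0.28 kg, at first in the rim under the tabs. Origin: underside centre, z up. Bow handle: aluminium bar 100 mm along its x, 14 wide (y), 12 thick, its centre at x 0, y 0, z 39; 24 free below. Home: origin at z 141 of the case, top flush with the rim, 4 play all round; square, it goes in any of four ways. Lay it on clear bench clear of case and bin.
- bottle0: Full bottle, at first in the case: 58 mm across, 126 mm tall, about 0.18 kg; white body with straight side up to 84 mm, shoulder up to 96 mm, then a grey cap 22 mm across from 96 to 126 mm. Origin: centre of its underside, z up through the cap. All bottles are alike; which of the nine are taken does not matter.
- bottle1: Full bottle, at first in the case, as bottle0.
- bottle2: Full bottle, at first in the case, as bottle0.
- bottle3: Full bottle, at first in the case, as bottle0.
- bottle4: Full bottle, at first in the case, as bottle0.
- bottle5: Full bottle, at first in the case, as bottle0.
- bottle6: Full bottle, at first in the case, as bottle0.
- bottle7: Full bottle, at first in the case, as bottle0.
- bottle8: Full bottle, at first in the case, as bottle0.
- old0: Bottle like bottle0, already standing in a compartment of the blue bin; absent (None) in many starts.
- old1: Bottle like bottle0, already standing in a compartment of the blue bin; absent (None) in many starts.
- old2: Bottle like bottle0, already standing in a compartment of the blue bin; absent (None) in many starts.
- old3: Bottle like bottle0, already standing in a compartment of the blue bin; absent (None) in many starts.
- bin: Loose blue plastic bin, 150 x 150 mm, 65 mm high, 0.45 kg, walls and floor 4 mm thick, open at the top, with a cross-shaped divider up to 56 mm that makes four compartments of 69 x 69 mm, centred at x = +-36.5, y = +-36.5 mm of the bin. Origin: centre of its underside, z up, x and y along its sides; a bottle standing on its floor has its origin at z 4 mm of the bin.
- bin_cell0 (a point): Middle of the floor of a compartment of the bin, at x -36.5, y -36.5, z 4 mm of the bin.
- bin_cell1 (a point): Middle of the floor of a compartment of the bin, at x -36.5, y +36.5, z 4 mm of the bin.
- bin_cell2 (a point): Middle of the floor of a compartment of the bin, at x +36.5, y -36.5, z 4 mm of the bin.
- bin_cell3 (a point): Middle of the floor of a compartment of the bin, at x +36.5, y +36.5, z 4 mm of the bin.
- tape_roll: Bystander: roll of tape, 96 mm across, 48 mm high, lying on the case's -x side. Origin: underside centre. Leave alone. (Fixed clutter stands only beyond x 0.74 m, nearer than x 0.34 m and beyond y +-0.57 m.)
- screwdriver: Bystander: screwdriver about 170 mm long, lying in front of the robot. Origin near its middle, x along it. Leave alone.
Mind the look-alikes: they are no part of the job. Leave any purple look-alike of the old3 alone.

How it is judged (in metres and radians):
On the way, in this order (a step that is already met when the one before it is completed fails the run):
1. both tabs swung aside (beyond 1.3 rad) with the lid still in its rim (value of joint each of tab_left, tab_right above 1.3 rad and horizontal distance between lid and case below 0.03 m and height (world z) of lid below 0.16 m), for 0.2 s.
2. the lid out of the case, lying flat and still on the bench (height (world z) of lid below 0.012 m and angle between lid's own z axis and vertical below 0.05 rad and linear speed of lid below 0.05 m/s), for 0.2 s.
3. a bottle upright on the floor of every compartment of the bin, the lid still off the case (horizontal distance between any of bottle0, bottle1, bottle2, bottle3, bottle4, bottle5, bottle6, bottle7, bottle8, old0, old1, old2, old3 and bin_cell0 below 0.014 m and horizontal distance between any of bottle0, bottle1, bottle2, bottle3, bottle4, bottle5, bottle6, bottle7, bottle8, old0, old1, old2, old3 and bin_cell1 below 0.014 m and horizontal distance between any of bottle0, bottle1, bottle2, bottle3, bottle4, bottle5, bottle6, bottle7, bottle8, old0, old1, old2, old3 and bin_cell2 below 0.014 m and horizontal distance between any of bottle0, bottle1, bottle2, bottle3, bottle4, bottle5, bottle6, bottle7, bottle8, old0, old1, old2, old3 and bin_cell3 below 0.014 m and angle between each of bottle0, bottle1, bottle2, bottle3, bottle4, bottle5, bottle6, bottle7, bottle8, old0, old1, old2, old3's own z axis and vertical below 0.12 rad and height (world z) of each of bottle0, bottle1, bottle2, bottle3, bottle4, bottle5, bottle6, bottle7, bottle8, old0, old1, old2, old3 below 0.016 m and horizontal distance between lid and case above 0.15 m), for 0.2 s.
At the end, for the whole second after the job is handed in: Each compartment of the bin holds a bottle, upright (within 0.12 rad) on its floor, within 14 mm of its middle; all others stand in the case; the lid is home in the rim (within 3.5 mm in height, 0.03 rad); both tabs are back over it (below 0.35 rad); all at rest (horizontal distance between any of bottle0, bottle1, bottle2, bottle3, bottle4, bottle5, bottle6, bottle7, bottle8, old0, old1, old2, old3 and bin_cell0 below 0.014 m and horizontal distance between any of bottle0, bottle1, bottle2, bottle3, bottle4, bottle5, bottle6, bottle7, bottle8, old0, old1, old2, old3 and bin_cell1 below 0.014 m and horizontal distance between any of bottle0, bottle1, bottle2, bottle3, bottle4, bottle5, bottle6, bottle7, bottle8, old0, old1, old2, old3 and bin_cell2 below 0.014 m and horizontal distance between any of bottle0, bottle1, bottle2, bottle3, bottle4, bottle5, bottle6, bottle7, bottle8, old0, old1, old2, old3 and bin_cell3 below 0.014 m and angle between each of bottle0, bottle1, bottle2, bottle3, bottle4, bottle5, bottle6, bottle7, bottle8, old0, old1, old2, old3's own z axis and vertical below 0.12 rad and height (world z) of each of bottle0, bottle1, bottle2, bottle3, bottle4, bottle5, bottle6, bottle7, bottle8, old0, old1, old2, old3 below 0.016 m and (horizontal distance between bottle0 and case below 0.11 m or horizontal distance between bottle0 and bin below 0.07 m) and (horizontal distance between bottle1 and case below 0.11 m or horizontal distance between bottle1 and bin below 0.07 m) and (horizontal distance between bottle2 and case below 0.11 m or horizontal distance between bottle2 and bin below 0.07 m) and (horizontal distance between bottle3 and case below 0.11 m or horizontal distance between bottle3 and bin below 0.07 m) and (horizontal distance between bottle4 and case below 0.11 m or horizontal distance between bottle4 and bin below 0.07 m) and (horizontal distance between bottle5 and case below 0.11 m or horizontal distance between bottle5 and bin below 0.07 m) and (horizontal distance between bottle6 and case below 0.11 m or horizontal distance between bottle6 and bin below 0.07 m) and (horizontal distance between bottle7 and case below 0.11 m or horizontal distance between bottle7 and bin below 0.07 m) and (horizontal distance between bottle8 and case below 0.11 m or horizontal distance between bottle8 and bin below 0.07 m) and horizontal distance between each of old0, old1, old2, old3 and bin below 0.07 m and horizontal distance between lid and case below 0.01 m and z of lid in the frame of case below 0.1445 m and angle between lid's own z axis and vertical below 0.03 rad and value of joint each of tab_left, tab_right below 0.35 rad and linear speed of each of bottle0, bottle1, bottle2, bottle3, bottle4, bottle5, bottle6, bottle7, bottle8, old0, old1, old2, old3, lid, bin below 0.03 m/s and angle between bin's own z axis and vertical below 0.1 rad and height (world z) of bin below 0.01 m); the robot touches nothing.
It fails at once if a bottle is knocked over (tilted beyond 0.9 rad) (angle between any of bottle0, bottle1, bottle2, bottle3, bottle4, bottle5, bottle6, bottle7, bottle8, old0, old1, old2, old3's own z axis and vertical above 0.9 rad).
It fails at once if a bystander is pushed more than 40 mm (distance of any of tape_roll, screwdriver from where it was at the start of the episode above 0.04 m).
Of old0, old1, old2, old3 only 1 to 2 are there at a start; the rules pass over those that are not, and their reading is None.
At some moment in a run one of lid, bin may be knocked a few centimetres aside while the robot is not near it.
It also fails if it takes over 210 s, if anything falls off the work surface, if the arm or the gripper's body presses on something with over 40 N, if the wrist force passes 120 N, or if a joint passes its speed limit or range.

ROBOT

A 7-joint arm with a two-finger parallel gripper is mounted at the origin on the work surface. World frame = base frame: x ahead of the robot, y to its left, z up, the work surface at z = 0. Lengths are in m, angles in degrees, forces in N, time in s.
With the tool pointing down it reaches from about 0.425 to 0.825 m from the base axis. Payload 3.6 kg.
Tool frame: the origin (TCP) lies midway between the tips of the shut fingers; the grasp point (between the pads) lies 19 mm behind it; z points along the fingers, y is the line along which they close (so a half turn about z gives the same grasp; the last joint's range is limited). The gripper opens to 85 mm and grips with 20 to 120 N. Pads are 22 mm wide; open, the fingers measure 114 mm over their backs; the gripper's body (76 mm by 85 mm) begins 54 mm behind the grasp point. The pads swing forward as they close: fully open they stand 13 mm farther back than shut.
Start: joints at [71.992, 35.231, -0.722, 81.555, 0.464, 63.22, -2.315], TCP at [0.185, -0.623, 0.209] pointing down, gripper open.
Joint ranges: [-178.69, 178.69], [-17.37, 117.87], [-77.05, 75.6], [15.02, 138.74], [-78.02, 258.01], [0.78, 113.62], [-162.83, 162.83]. Speed limits (degrees/s): [159.86, 159.86, 180, 180, 180, 180, 180].

INTERFACE

Orientations are given as a 3x3 rotation matrix whose columns are the frame's x, y, z axes.
In Python, from cell import monitor, camera, camera_info, ticket gives the robot as it stands.
- The arm moves only by the shell command python3 -m creep 'ROWS' [FORCE]. ROWS is text: rows parted by semicolons, each of 7 numbers parted by spaces: the turn, a rotation vector about the tool's x, y, z normalised to -1 to 1, where 1 is 60 degrees, then the shift along the tool's x, y, z normalised to -1 to 1, where 1 is 0.5 m, then the closure in counts, from 0 (fully open) to 255 (shut). In form: rx ry rz tx ty tz fingers; .... A call has 1 to 10 rows; each row is the pose to reach, as a shift and turn from the pose commanded when the call began, along the tool's axes at that moment; what a row does not reach only later rows make up. A row lasts 1/10 s, in which the tool goes at most 50 mm and 8.59 degrees, less where a joint would pass 70% of its speed; a pose out of reach is approached as far as the arm can. A call with a number of a shift or a turn outside -1 to 1 is refused whole. A call with a gripper value outside its range is refused whole. The fingers move at their own pace and stop on an object; FORCE is the grip in N (left out, the last holds). Time passes only in rows, so rows that repeat a pose let the fingers close. It gives the time, the measured TCP pose, the force, the opening and the grip force at its end, in the units of the state.
- monitor.get_state(): the state, without advancing time (a new reading comes with each control period).
- camera(name): name is "scene" or "side" or "wrist"; returns the picture (480x640x3 uint8, red, green, blue); there is no depth.
- camera_info(name): a dict with "fx", "fy", "cx", "cy" (pixels), "dist_coeffs" ([k1, k2, p1, p2, k3] as OpenCV has them; the pictures are not rectified), "cam_to_world" (4x4, takes a point from camera to world coordinates). Camera axes: x right, y down, z forward; pixel columns grow to the right and rows downward; lengths in m; the calibration is good to about 2 mm. A picture is of the moment at which its call begins: read the wrist's pose just before it. camera_info takes no time and is no camera call; for the wrist camera it gives the pose at the moment of the call.
- ticket.finish_job(): hands the job in; it is judged then, once.
The state is a dict: "time_s": time; "joint_positions": joint angles; "qd": joint speeds; "tau": joint torques, N m; "ee_pos": TCP position; "tcp_rot": TCP orientation; "force": force on the tool from outside, world axes, zero at the start; "ft_torque": the same for the moment, N m; "gripper_width": opening from 0.0 (shut) to 1.0 (fully open); "grasp_force": force on a finger pad.
Only numpy, scipy, OpenCV 4.12 (cv2) and the standard library are available. Lean on these libraries where they do the work, as an engineer would, in place of code of your own. Each camera call takes 0.05 s, during which the arm holds its last target. There are 200 camera calls.

## Working session

There is one attempt and no reset: what is moved stays moved. The work goes in short steps, Python scripts to look and compute and a shell command to move; the robot and the scene stay as the last step left them, time stands still between calls to the robot, and variables do not carry over. Pictures are saved under pics/ and viewed, at most 14 in all, crops included, and the job is handed in when it is done.

```bash
ls; mkdir -p pics
python3 - <<'E'
from cell import monitor,camera,camera_info
import cv2,json
print(monitor.get_state())
for n in ["scene","side"]:
    cv2.imwrite(f"pics/{n}0.png",camera(n)[:,:,::-1]); print(n,camera_info(n))
print(camera_info("wrist"))
E
```

```text
pics
{'time_s': 0.0, 'joint_positions': array([71.99190846, 35.28907465, -0.72277201, 81.64196463,  0.46233054,
       63.21998732, -2.31359095]), 'qd': array([-0.05844584, -0.09976121, -0.03577788, -0.01470042, -0.04460958,
       -0.05012927, -0.01397547]), 'tau': array([ 2.91026254e-04, -4.69216347e+01,  2.59217620e-01, -1.71036100e+01,
        9.87829204e-03,  9.76694806e-03,  1.70052516e-05]), 'ee_pos': array([ 0.18427809, -0.62246419,  0.20803649]), 'tcp_rot': array([[ 9.58850164e-01,  2.83911619e-01, -7.45154664e-04],
       [ 2.83912597e-01, -9.58846965e-01,  2.47692301e-03],
       [-1.12620656e-05, -2.58655683e-03, -9.99996655e-01]]), 'force': array([-0.6234959 , -0.43336024,  0.50318642]), 'ft_torque': array([ 0.0142676 ,  0.00100618, -0.00714413]), 'grasp_force': 0.0, 'gripper_width': 0.9983256217735568}
scene {'fx': 462.74302662759237, 'fy': 462.74302662759237, 'cx': 310.56506770396544, 'cy': 240.39256758442295, 'dist_coeffs': array([0.02624459, 0.        , 0.        , 0.        , 0.        ]), 'cam_to_world': array([[-0.65644845, -0.70188249,  0.27647135,  0.29231386],

[... 489 characters left out ...]
91,  0.34084463, -0.37863734],
       [ 0.00310143, -0.34331803, -0.93921409,  1.21538551],
       [ 0.        ,  0.        ,  0.        ,  1.        ]])}
{'fx': 421.88257459009594, 'fy': 421.88257459009594, 'cx': 325.7177152563438, 'cy': 238.14112179330792, 'dist_coeffs': array([-0.0587987,  0.       ,  0.       ,  0.       ,  0.       ]), 'cam_to_world': array([[ 2.83747377e-01, -9.15838613e-01, -2.84125080e-01,
         2.56537250e-01],
       [-9.58898753e-01, -2.71246057e-01, -8.32992048e-02,
        -6.01508752e-01],
       [-7.79179549e-04,  2.96083116e-01, -9.55161861e-01,
         3.71888547e-01],
       [ 0.00000000e+00,  0.00000000e+00,  0.00000000e+00,
         1.00000000e+00]])}
```

View pics/scene0.png

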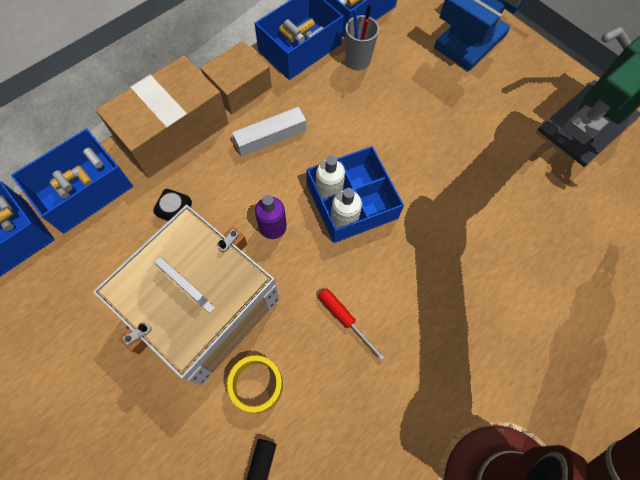

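View pics/side0.png

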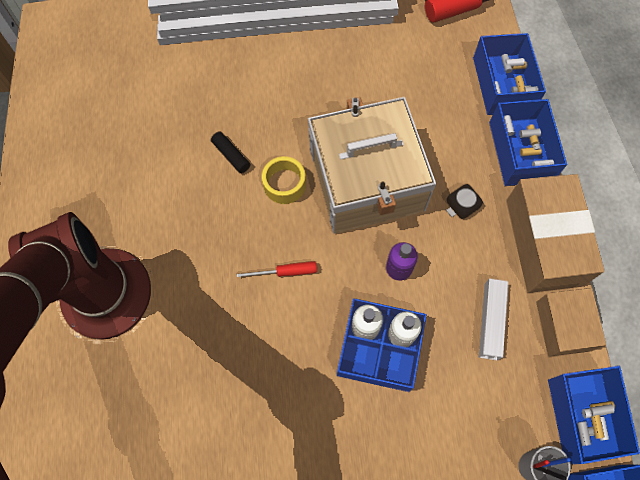

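```bash
cat > h.py <<'E'
import numpy as np,cv2
from cell import monitor,camera,camera_info
def ray(n,uv,info=None):
    c=info or camera_info(n)
    K=np.array([[c['fx'],0,c['cx']],[0,c['fy'],c['cy']],[0,0,1]])
    p=cv2.undistortPoints(np.array(uv,float).reshape(-1,1,2),K,c['dist_coeffs'])[:,0]
    T=c['cam_to_world']
    return T[:3,3],np.c_[p,np.ones(len(p))]@T[:3,:3].T
def onplane(n,uv,z,info=None):
    o,d=ray(n,uv,info); return o+d*((z-o[2])/d[:,2])[:,None]
def proj(n,P,info=None):
    c=info or camera_info(n)
    K=np.array([[c['fx'],0,c['cx']],[0,c['fy'],c['cy']],[0,0,1]])
    W=np.linalg.inv(c['cam_to_world'])
    return cv2.projectPoints(np.array(P,float).reshape(-1,1,3),cv2.Rodrigues(W[:3,:3])[0],W[:3,3],K,c['dist_coeffs'])[0][:,0]
def square(P):  # corner points in order round -> centre, yaw mod 90 (deg), mean side
    P=np.array(P)[:,:2]; c=P.mean(0); e=np.roll(P,-1,0)-P
    a=np.angle(np.mean([(v[0]+1j*v[1])**4 for v in e]))/4
    return c,np.degrees(a),np.linalg.norm(e,axis=1)
def go(xyz,yaw=None,ref=None):
    """print row for absolute TCP target; yaw=world angle of tool x (deg), tool down"""
    s=monitor.get_state(); R=s['tcp_rot']; p=s['ee_pos']
    d=R.T@(np.array(xyz)-p)
    if yaw is None: r=np.zeros(3)
    else:
        y=np.radians(yaw); X=np.array([np.cos(y),np.sin(y),0]); Z=np.array([0,0,-1.])
        r=cv2.Rodrigues(R.T@np.c_[X,np.cross(Z,X),Z])[0][:,0]
    print('row',np.round(np.degrees(r)/60,4),np.round(d/0.5,4),'mm',np.round(d*1e3,1),'deg',np.round(np.degrees(r),1))
def st():
    s=monitor.get_state(); R=s['tcp_rot']
    print('t',round(s['time_s'],2),'p',s['ee_pos'].round(4),'yaw',np.degrees(np.arctan2(R[1,0],R[0,0])).round(2),'tilt',np.degrees(R[:2,2]).round(2),'F',s['force'].round(1),'w',round(s['gripper_width'],3),'g',round(s['grasp_force'],1),'q',s['joint_positions'].round(0))
E
python3 - <<'E'
import cv2,numpy as np
a=cv2.imread('pics/scene0.png');b=cv2.imread('pics/side0.png')
f=lambda i,x,y,w,h:cv2.resize(i[y:y+h,x:x+w],None,fx=2,fy=2,interpolation=cv2.INTER_CUBIC)
cv2.imwrite('pics/m1.png',np.vstack([np.hstack([f(a,90,200,200,190),f(b,280,80,200,190)]),np.hstack([f(a,250,142,200,110),f(b,300,290,200,110)])]))
E
```

```text
(no output)
```

View pics/m1.png

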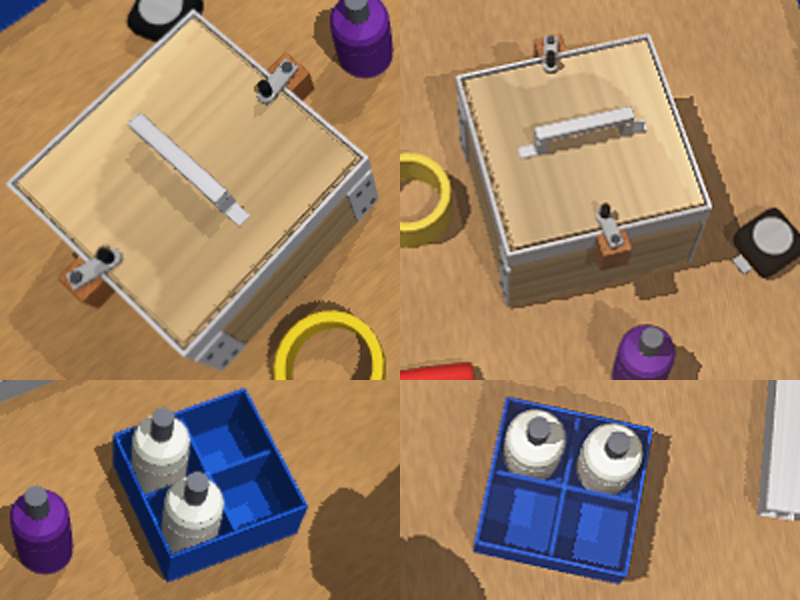

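Run:
```python
from h import *
C={'scene':[(186.5,206),(95,292),(183.5,377),(274.5,279)],'side':[(309,118),(335,205),(435.5,184),(404.5,98.5)]}
for n in C: print(n,*square(onplane(n,C[n],.150)))
P=onplane('side',[(353.5,298.5),(337.5,374),(411.5,386.5),(426,314.5)],.065);print('bin',*square(P))
P=onplane('scene',[(307.5,168),(372.5,146.5),(403,204)],.065);print('binsc',P.round(3), (P[0]+P[2])/2)
# tabs/tape/screwdriver/purple rough
print(onplane('scene',[(254,383),(323,292),(381,358),(270,225),(172,203)],.02).round(3))
print(onplane('scene',[(347,193),(330,163)],.13).round(3), onplane('side',[(368+1,311),(409,317)],.13).round(3))
for f in((225,245),(145,330)): print('knob sc',onplane('scene',[f],.175).round(3))
for f in((355,110),(382,186)): print('knob sd',onplane('side',[f],.175).round(3))
```

```text
scene [0.58856631 0.19882688] 8.533752397241663 [0.20620362 0.20793124 0.2070883  0.20904597]
side [0.59246364 0.19660459] 7.723676756891608 [0.20459445 0.20559407 0.2071382  0.20726573]
bin [ 0.56890902 -0.18075578] -18.64316940025448 [0.15304083 0.14350907 0.14513813 0.14737629]
binsc [[ 0.663 -0.133  0.065]
 [ 0.613 -0.269  0.065]
 [ 0.477 -0.222  0.065]] [ 0.56988172 -0.17756246  0.065     ]
[[ 0.41   0.214  0.02 ]
 [ 0.455  0.008  0.02 ]
 [ 0.291  0.01   0.02 ]
 [ 0.632 -0.004  0.02 ]
 [ 0.805  0.119  0.02 ]]
[[ 0.546 -0.128  0.13 ]
 [ 0.614 -0.147  0.13 ]] [[ 0.545 -0.13   0.13 ]
 [ 0.618 -0.15   0.13 ]]
knob sc [[0.593 0.109 0.175]]
knob sc [[0.561 0.286 0.175]]
knob sd [[0.569 0.278 0.175]]
knob sd [[0.599 0.102 0.175]]
```

Run:
```python
from h import *
go((.47,-.25,.36),8); 
print(onplane('side',[(230,150),(285,180)],.02))
```

```text
row [-0.0023  0.0002  0.1415] [ 0.7594 -0.553  -0.3024] mm [ 379.7 -276.5 -151.2] deg [-0.1  0.   8.5]
[[0.29046565 0.30249277 0.02      ]
 [0.40934148 0.21221873 0.02      ]]
```

```bash
python3 -m creep '0 0 0.1415 0.76 -0.553 -0.302 150;0 0 0.1415 0.76 -0.553 -0.302 150;0 0 0.1415 0.76 -0.553 -0.302 150;0 0 0.1415 0.76 -0.553 -0.302 150;0 0 0.1415 0.76 -0.553 -0.302 150;0 0 0.1415 0.76 -0.553 -0.302 150;0 0 0.1415 0.76 -0.553 -0.302 150;0 0 0.1415 0.76 -0.553 -0.302 150;0 0 0.1415 0.76 -0.553 -0.302 150;0 0 0.1415 0.76 -0.553 -0.302 150'; python3 -c "
from h import *
st();go((.54,.2,.36),8)"
```

```text
time_s: 1.1
ee_pos: [0.4716, -0.2476, 0.3608]
tcp_rot: [[0.99, 0.141, 0.0], [0.141, -0.99, 0.001], [0.0, -0.001, -1.0]]
force: [0.7, -0.5, -0.1]
gripper_width: 0.414
grasp_force: 0.0
t 1.1 p [ 0.4716 -0.2476  0.3608] yaw 8.11 tilt [0.01 0.04] F [ 0.7 -0.5 -0.1] w 0.414 g 0.0 q [ 29.  18.  -5.  86.   1.  76. -58.]
row [-0.0007 -0.0003  0.0018] [ 0.2617 -0.8669  0.0023] mm [ 130.9 -433.4    1.1] deg [-0.  -0.   0.1]
```

```bash
python3 -m creep '0 0 0 0.262 -0.867 0 150;0 0 0 0.262 -0.867 0 150;0 0 0 0.262 -0.867 0 150;0 0 0 0.262 -0.867 0 150;0 0 0 0.262 -0.867 0 150;0 0 0 0.262 -0.867 0 150;0 0 0 0.262 -0.867 0 150;0 0 0 0.262 -0.867 0 150;0 0 0 0.262 -0.867 0 150;0 0 0 0.262 -0.867 0 150' >/dev/null; python3 -c "
from h import *
st();i=camera_info('wrist');np.save('w1.npy',i,allow_pickle=True);im=camera('wrist');cv2.imwrite('pics/w1.png',im[:,:,::-1])"
```

```text
t 2.1 p [0.5375 0.2066 0.3589] yaw 8.79 tilt [-0.21  0.34] F [-1.3 -0.6 -0. ] w 0.411 g 0.0 q [ -13.   23.  -16.   79.    6.   79. -110.]
```

View pics/w1.png

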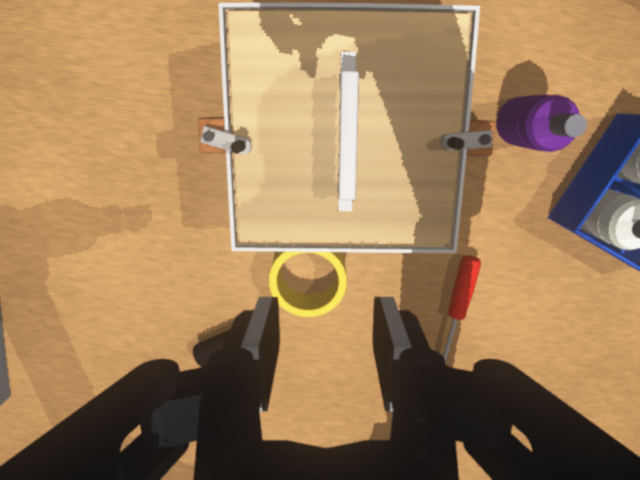

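Run:
```python
from h import *
i=np.load('w1.npy',allow_pickle=True).item()
c,a,s=square(onplane('wrist',[(219,3),(233,251),(456,251),(479,7)],.150,i)); print(c,a,s)
print('knobs',onplane('wrist',[(238,147),(455,143)],.175,i).round(4))
print('piv',onplane('wrist',[(208,135),(485,139)],.159,i).round(4))
print('bar',onplane('wrist',[(348,70),(347,198)],.186,i).round(4))
```

```text
[0.59085367 0.19718351] 8.453709907873233 [0.21077142 0.20908671 0.20801942 0.20950047]
knobs [[0.5705 0.2846 0.175 ]
 [0.6009 0.111  0.175 ]]
piv [[0.5748 0.3139 0.159 ]
 [0.6078 0.0815 0.159 ]]
bar [[0.6412 0.2064 0.186 ]
 [0.5446 0.1909 0.186 ]]
```

```bash
python3 -c "
from h import *
st();go((.5705,.2846,.161),8.3)"
```

```text
t 2.15 p [0.5383 0.2025 0.359 ] yaw 8.52 tilt [-0.17  0.12] F [ 0.2 -0.2  0. ] w 0.413 g 0.0 q [ -13.   23.  -16.   79.    6.   79. -110.]
row [-0.0024  0.0025  0.0036] [ 0.089  -0.1518  0.3961] mm [ 44.5 -75.9 198. ] deg [-0.1  0.1  0.2]
```

```bash
python3 -m creep '0 0 0.003 0.086 -0.158 0.31 150;0 0 0.003 0.086 -0.158 0.31 150;0 0 0.003 0.086 -0.158 0.31 150;0 0 0.003 0.086 -0.158 0.31 150;0 0 0.003 0.086 -0.158 0.31 150;0 0 0.003 0.086 -0.158 0.31 150;0 0 0.003 0.086 -0.158 0.31 150' >/dev/null; python3 -c "
from h import *
st();go((.5705,.2846,.161),8.3);i=camera_info('wrist');im=camera('wrist');cv2.imwrite('pics/w2.png',im[:,:,::-1]);print(proj('wrist',[(.5705,.2846,.175)],i))"
```

```text
t 2.85 p [0.5729 0.28   0.2077] yaw 7.67 tilt [0.23 0.03] F [0.5 0.4 0.6] w 0.411 g 0.0 q [ -20.   35.  -15.   84.    9.   62. -118.]
row [-0.     -0.0039 -0.0105] [-0.004  -0.0098  0.0934] mm [-2.  -4.9 46.7] deg [-0.  -0.2 -0.6]
[[315.21966482 269.3858687 ]]
```

View pics/w2.png

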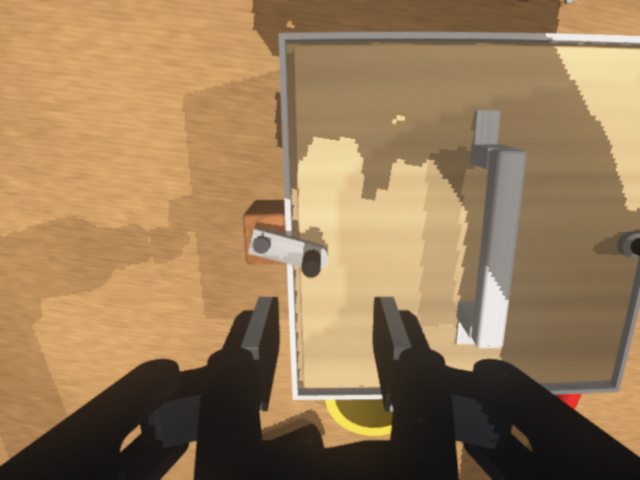

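```bash
python3 -c "
from h import *
i=camera_info('wrist');im=camera('wrist');cv2.imwrite('pics/w3.png',im[:,:,::-1]);st()
m=(im.max(2)<60).astype('uint8');m[275:]=0
n,l,s,c=cv2.connectedComponentsWithStats(m)
for k in range(1,n):
  if s[k,4]>60: print(s[k],c[k],onplane('wrist',[c[k]],.168,i))
print(proj('wrist',[(.5735,.3138,.157),(.5705,.2846,.175)],i), onplane('wrist',[(262,242)],.159,i))"
```

```text
t 2.95 p [0.5727 0.2804 0.2078] yaw 7.7 tilt [0.23 0.06] F [0.4 0.1 0.2] w 0.412 g 0.0 q [ -20.   35.  -15.   84.    9.   62. -118.]
[631 238   9  18 122] [635.6147541 246.3442623] [[0.6023875  0.11903556 0.168     ]]
[[263.154247   245.07418799]
 [315.7552545  269.21862122]] [[0.57580574 0.31434182 0.159     ]]
```

```bash
python3 -m creep '0 0 -0.01 -0.002 -0.012 0 150;0 0 -0.01 -0.002 -0.012 0.093 150;0 0 -0.01 -0.002 -0.012 0.093 150;0 0 -0.01 -0.002 -0.012 0.093 255;0 0 -0.01 -0.002 -0.012 0.093 255;0 0 -0.01 -0.002 -0.012 0.093 255;0 0 -0.01 -0.002 -0.012 0.093 255;0 0 -0.01 -0.002 -0.012 0.093 255' 20
```

```text
time_s: 3.75
ee_pos: [0.5699, 0.2875, 0.1596]
tcp_rot: [[0.989, 0.146, 0.001], [0.146, -0.989, 0.001], [0.001, -0.001, -1.0]]
force: [0.9, 0.1, -0.8]
gripper_width: -0.001
grasp_force: 0.0
```

```bash
python3 -c "
from h import *
st();i=camera_info('wrist');im=camera('wrist');a=camera('side');b=camera('scene')
f=lambda i,x,y,w,h,s:cv2.resize(i[y:y+h,x:x+w],None,fx=s,fy=s,interpolation=cv2.INTER_CUBIC)
o=np.hstack([f(im,150,100,400,380,1),f(b,95,190,200,190,2)]);cv2.imwrite('pics/m2.png',o[:,:,::-1])
print(proj('scene',[(.571,.286,.175)]))"
```

```text
t 3.75 p [0.5699 0.2875 0.1596] yaw 8.42 tilt [0.07 0.04] F [ 0.9  0.1 -0.8] w -0.001 g 0.0 q [ -20.   37.  -14.   87.   10.   57. -119.]
[[141.54747428 324.9249626 ]]
```

View pics/m2.png

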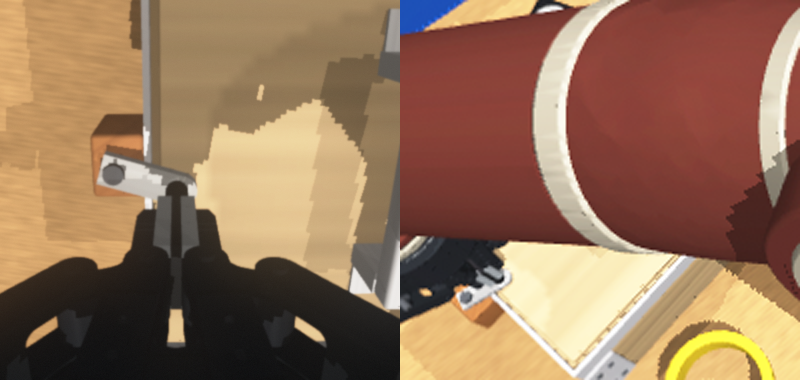

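```bash
python3 -c "
from h import *
s=monitor.get_state();p=s['ee_pos'];R=s['tcp_rot']
print(proj('wrist',[p,p-R[:,2]*.019,p+R[:,0]*.011,p-R[:,0]*.011]))
i=camera_info('wrist');print(R.T@(i['cam_to_world'][:3,3]-p),R.T@i['cam_to_world'][:3,:3])
print(onplane('wrist',[(327,290),(262,272)],.175),onplane('wrist',[(262,272)],.159))
f=cv2.imread('pics/w3.png');cv2.imwrite('pics/w3c.png',cv2.resize(f[190:300,210:370],None,fx=5,fy=5,interpolation=cv2.INTER_CUBIC))"
```

```text
[[325.23775135 293.37824789]
 [325.2658938  314.31059993]
 [325.22516079 269.17958026]
 [325.2500478  316.6505706 ]]
[ 7.52273901e-02 -5.61551467e-05 -1.63752259e-01] [[-1.26627756e-04 -9.55241228e-01 -2.95827958e-01]
 [ 9.99998641e-01 -6.07217476e-04  1.53268673e-03]
 [-1.64371746e-03 -2.95827362e-01  9.55240007e-01]]
[[0.57837526 0.287923   0.175     ]
 [0.5820896  0.31322148 0.175     ]] [[0.57538879 0.31483214 0.159     ]]
```

View pics/w3c.png

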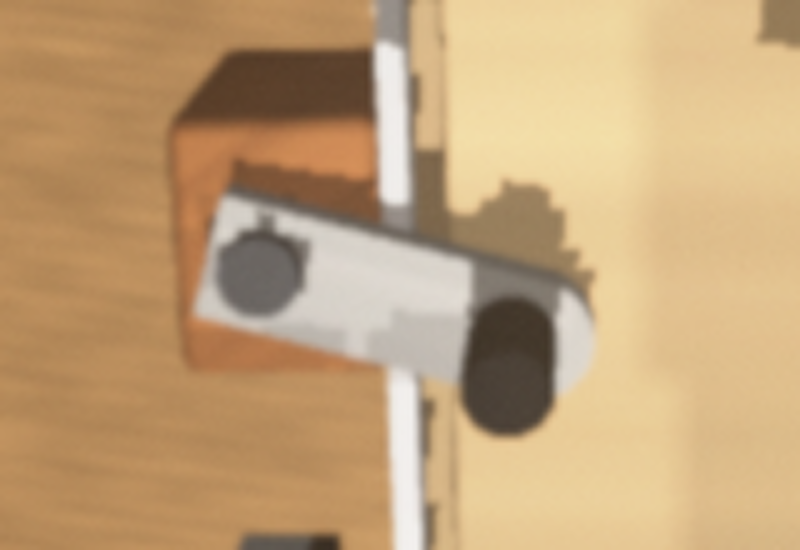

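```bash
python3 -m creep '0 0 0 0 0 -0.08 255;0 0 -0.2 0 0 -0.08 170;0 0 -0.35 0 0 -0.08 170;0 0 -0.5 0 0 -0.08 170;0 0 -0.65 0 0 -0.08 170;0 0 -0.8 0 0 -0.08 170;0 0 -0.95 0 0 -0.08 170;0 0 -1 0 0 -0.08 170;0 0 -1 0 0 -0.08 170' >/dev/null; python3 -m creep '0 0 -0.14 0 0 0 170;0 0 -0.28 0 0 0 170;0 0 -0.42 0 0 0 170;0 0 -0.46 0 0 0 170;0 0 -0.46 0 0 0 170' >/dev/null;python3 -c "
from h import *
st();i=camera_info('wrist');im=camera('wrist');cv2.imwrite('pics/w4.png',im[:,:,::-1]);go((.5765,.2868,.160),96)"
```

```text
t 5.3 p [0.5696 0.2871 0.1986] yaw 95.83 tilt [-0.02 -0.  ] F [-0.1 -0.5 -0. ] w 0.333 g 0.0 q [ -8.  39. -38.  84.  25.  66. -44.]
row [-0.0001  0.0001 -0.0029] [-0.0022  0.0137  0.0773] mm [-1.1  6.9 38.7] deg [-0.   0.  -0.2]
```

View pics/w4.png

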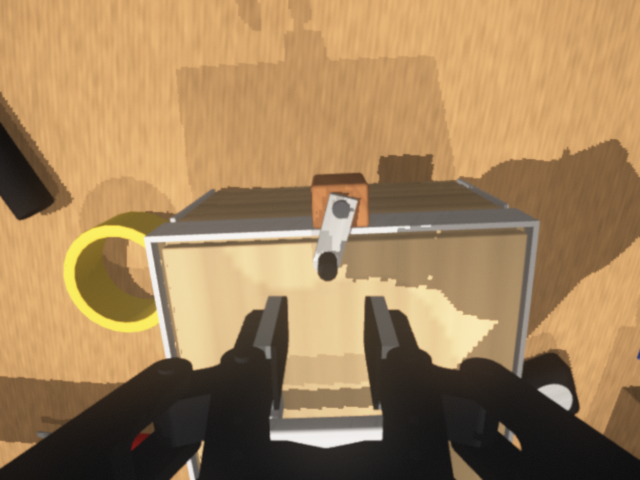

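```bash
python3 -c "
from h import *
print(onplane('wrist',[(326,271)],.175),onplane('wrist',[(341,208)],.159))
print(square(onplane('wrist',[(148,237),(538,221),(538,221),(148,237)],.15)),onplane('wrist',[(148,237),(538,221)],.15))"
```

```text
[[0.56937279 0.28788088 0.175     ]] [[0.57400085 0.31552709 0.159     ]]
(array([0.57656025, 0.30238551]), np.float64(8.278607641922116), array([0.20706219, 0.        , 0.20706219, 0.        ])) [[0.47410799 0.2874784  0.15      ]
 [0.67901252 0.31729261 0.15      ]]
```

```bash
python3 -m creep '0 0 0.13 0.002 0 0 170;0 0 0.25 0.002 0 0 170;0 0 0.25 0.002 0 0.077 170;0 0 0.25 0.002 0 0.077 170;0 0 0.25 0.002 0 0.077 170;0 0 0.25 0.002 0 0.077 255;0 0 0.25 0.002 0 0.077 255;0 0 0.25 0.002 0 0.077 255;0 0 0.25 0.002 0 0.077 255;0 0 0.25 0.002 0 0.077 255' 20
```

```text
time_s: 6.35
ee_pos: [0.5695, 0.2883, 0.1606]
tcp_rot: [[0.156, 0.988, 0.0], [0.988, -0.156, 0.0], [0.0, 0.0, -1.0]]
force: [-0.5, -0.2, 0.0]
gripper_width: -0.005
grasp_force: 0.0
```

```bash
python3 -c "
from h import *
st();im=camera('wrist');a=camera('side')
f=lambda i,x,y,w,h,s:cv2.resize(i[y:y+h,x:x+w],None,fx=s,fy=s,interpolation=cv2.INTER_CUBIC)
o=np.hstack([f(im,220,170,200,200,2),f(a,310,60,100,100,4)]);cv2.imwrite('pics/m3.png',o[:,:,::-1])
s=monitor.get_state();print(proj('wrist',[s['ee_pos']]),proj('side',[s['ee_pos']]))"
```

```text
t 6.35 p [0.5695 0.2883 0.1606] yaw 81.01 tilt [0.02 0.02] F [-0.5 -0.2  0. ] w -0.005 g 0.0 q [-10.  40. -33.  87.  24.  60. -58.]
[[326.1231748  293.13886003]] [[354.34320614 109.76563773]]
```

View pics/m3.png

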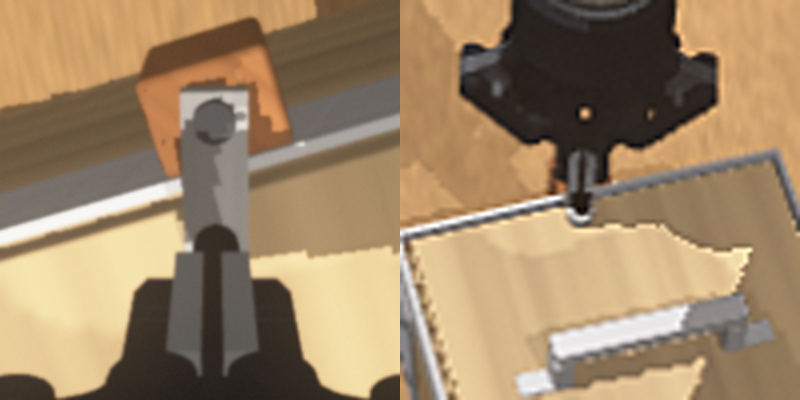

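```bash
python3 -m creep '0 0 0.133 0.0005 -0.0078 0 255;0 0 0.267 0.0022 -0.0154 0 255;0 0 0.4 0.0048 -0.0228 0 255;0 0 0.4 0.0048 -0.0228 0 255'; python3 -c "
from h import *
im=camera('wrist');a=camera('side')
f=lambda i,x,y,w,h,s:cv2.resize(i[y:y+h,x:x+w],None,fx=s,fy=s,interpolation=cv2.INTER_CUBIC)
o=np.hstack([f(im,220,170,200,200,2),f(a,310,60,100,100,4)]);cv2.imwrite('pics/m4.png',o[:,:,::-1])"
```

```text
time_s: 6.85
ee_pos: [0.5579, 0.2932, 0.1605]
tcp_rot: [[0.543, 0.84, 0.0], [0.84, -0.543, 0.0], [0.0, -0.0, -1.0]]
force: [0.2, -0.4, 0.8]
gripper_width: -0.002
grasp_force: 0.0
```

View pics/m4.png

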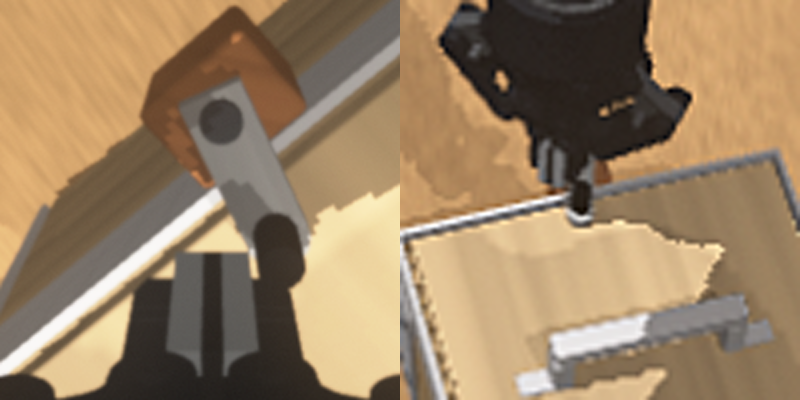

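```bash
python3 -m creep '0 0 0 0 0 -0.06 255;0 0 -0.13 0.0048 0.0228 -0.06 150;0 0 -0.27 0.0048 0.0228 -0.06 150;0 0 -0.4 0.0048 0.0228 -0.06 150;0 0 -0.4 0.0048 0.0228 0 150;0 0 -0.4 0.0048 0.0228 0.01 150;0 0 -0.4 0.0048 0.0228 0.01 150' ; python3 -m creep '0 0 0 0 0 0.004 150;0 0 0 0 0 0.008 150;0 0 0 0 0 0.008 150' ; python3 -m creep '0 0 0 0 0 0 255;0 0 0 0 0 0 255;0 0 0 0 0 0 255;0 0 0 0 0 0 255;0 0 0 0 0 0 255' 20
```

```text
time_s: 7.65
ee_pos: [0.569, 0.2872, 0.154]
tcp_rot: [[0.156, 0.988, -0.003], [0.988, -0.156, -0.002], [-0.002, -0.002, -1.0]]
force: [-0.6, -0.2, 0.4]
gripper_width: 0.411
grasp_force: 0.0
time_s: 7.95
ee_pos: [0.5696, 0.2885, 0.1518]
tcp_rot: [[0.156, 0.988, 0.001], [0.988, -0.156, 0.0], [0.001, 0.001, -1.0]]
force: [0.2, -0.5, -0.6]
gripper_width: 0.41
grasp_force: 0.0
time_s: 8.45
ee_pos: [0.5697, 0.2883, 0.1516]
tcp_rot: [[0.156, 0.988, 0.001], [0.988, -0.156, 0.0], [0.0, 0.001, -1.0]]
force: [0.5, -0.2, 1.8]
gripper_width: 0.075
grasp_force: 19.7
```

```bash
python3 -m creep '0 0 0 0 0 0 190;0 0 0 0 0 0 190;0 0 0 0 0 0.005 190;0 0 0 0 0 0.01 190;0 0 0 0 0 0.01 190' ; python3 -m creep '0 0 0 0 0 0 255;0 0 0 0 0 0 255;0 0 0 0 0 0 255;0 0 0 0 0 0 255' 20
```

```text
time_s: 8.95
ee_pos: [0.569, 0.288, 0.1455]
tcp_rot: [[0.156, 0.988, -0.001], [0.988, -0.156, -0.001], [-0.001, -0.001, -1.0]]
force: [0.7, -0.5, 0.4]
gripper_width: 0.254
grasp_force: 0.0
time_s: 9.35
ee_pos: [0.5694, 0.2881, 0.1461]
tcp_rot: [[0.156, 0.988, -0.0], [0.988, -0.156, -0.0], [-0.0, -0.0, -1.0]]
force: [0.1, 0.6, -1.4]
gripper_width: 0.095
grasp_force: 19.4
```

```bash
python3 -m creep '0 0 0.133 0.0005 -0.0078 0 255;0 0 0.267 0.0022 -0.0154 0 255;0 0 0.4 0.0048 -0.0228 0 255;0 0 0.533 0.0085 -0.0297 0 255;0 0 0.667 0.0131 -0.036 0 255;0 0 0.8 0.0185 -0.0416 0 255;0 0 0.933 0.0247 -0.0464 0 255;0 0 1 0.028 -0.0485 0 255;0 0 1 0.028 -0.0485 0 255'; python3 -m creep '0 0 0.1 0.0003 -0.0059 0 255;0 0 0.2 0.0012 -0.0116 0 255;0 0 0.3 0.0027 -0.0173 0 255;0 0 0.3 0.0027 -0.0173 0 255'; python3 -c "
from h import *
im=camera('wrist')
f=lambda i,x,y,w,h,s:cv2.resize(i[y:y+h,x:x+w],None,fx=s,fy=s,interpolation=cv2.INTER_CUBIC)
cv2.imwrite('pics/m5.png',f(im,220,120,200,250,2)[:,:,::-1])"
```

```text
time_s: 10.25
ee_pos: [0.5484, 0.3061, 0.1461]
tcp_rot: [[0.933, 0.359, 0.002], [0.359, -0.933, 0.0], [0.002, 0.0, -1.0]]
force: [1.9, 0.4, -3.6]
gripper_width: 0.096
grasp_force: 19.5
time_s: 10.65
ee_pos: [0.5468, 0.3144, 0.1461]
tcp_rot: [[0.999, 0.054, 0.002], [0.054, -0.999, 0.0], [0.002, 0.0, -1.0]]
force: [3.0, 0.2, -3.6]
gripper_width: 0.094
grasp_force: 19.5
```

View pics/m5.png

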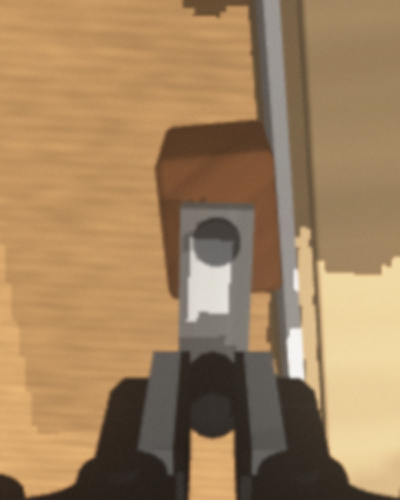

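```bash
python3 -m creep '0 0 0 0 0 0 180;0 0 0 0 0 0 180;0 0 0 0 0 -0.13 180;0 0 0 0 0 -0.13 180;0 0 0 0 0 -0.13 180' >/dev/null; python3 -c "
from h import *
st();go((.601,.109,.21),63)"
```

```text
t 11.2 p [0.5468 0.3161 0.2151] yaw 3.11 tilt [0.3  0.26] F [-0.3 -0.7  0.2] w 0.297 g 0.0 q [ -25.   33.  -12.   85.    7.   62. -125.]
row [-0.001  -0.0069 -0.9982] [0.0857 0.4194 0.0088] mm [ 42.8 209.7   4.4] deg [ -0.1  -0.4 -59.9]
```

```bash
python3 -m creep '0 0 -0.14 0.086 0.42 0 180;0 0 -0.28 0.086 0.42 0 180;0 0 -0.42 0.086 0.42 0 180;0 0 -0.56 0.086 0.42 0 180;0 0 -0.7 0.086 0.42 0 180;0 0 -0.84 0.086 0.42 0 180;0 0 -0.98 0.086 0.42 0 180;0 0 -1 0.086 0.42 0 180' >/dev/null; python3 -m creep '0 0 -0.14 0 0 0 180;0 0 -0.28 0 0 0 180;0 0 -0.42 0 0 0 180;0 0 -0.58 0 0 0 180;0 0 -0.58 0 0 0 180;0 0 -0.58 0 0 0 180' >/dev/null; python3 -c "
from h import *
st();i=camera_info('wrist');im=camera('wrist');cv2.imwrite('pics/w5.png',im[:,:,::-1])
p=proj('wrist',[(.601,.109,.175),(.6075,.0802,.159)],i);print(p)
m=(im.max(2)<70).astype('uint8');m[300:]=0
n,l,s,c=cv2.connectedComponentsWithStats(m)
for k in range(1,n):
  if s[k,4]>60: print(s[k],c[k].round(1),onplane('wrist',[c[k]],.166,i))
"
```

```text
t 12.6 p [0.5993 0.1071 0.2107] yaw 97.65 tilt [-0.08  0.  ] F [-0.7  1.4  0.2] w 0.294 g 0.0 q [  9.  35. -37.  88.  23.  64. -25.]
[[330.19740588 260.39589181]
 [334.4574524  299.72296951]]
[ 522  174   75   84 2752] [553.9 212.5] [[0.71249862 0.14702198 0.166     ]]
[323 244  16  16 141] [330.5 249.9] [[0.60088213 0.11152282 0.166     ]]
```

View pics/w5.png

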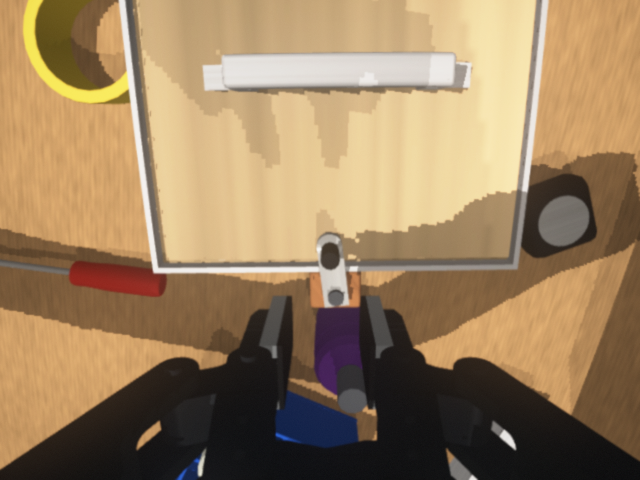

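```bash
python3 -m creep '0 0 -0.085 0.0053 0.004 0.04 180;0 0 -0.085 0.0053 0.004 0.1 180;0 0 -0.085 0.0053 0.004 0.129 180;0 0 -0.085 0.0053 0.004 0.129 180;0 0 -0.085 0.0053 0.004 0.129 180' ; python3 -m creep '0 0 0 0 0 0 255;0 0 0 0 0 0 255;0 0 0 0 0 0 255;0 0 0 0 0 0 255' 20
```

```text
time_s: 13.15
ee_pos: [0.6018, 0.1102, 0.1474]
tcp_rot: [[-0.223, 0.975, 0.001], [0.975, 0.223, 0.0], [0.0, 0.001, -1.0]]
force: [0.3, 1.1, -0.0]
gripper_width: 0.29
grasp_force: 0.0
time_s: 13.55
ee_pos: [0.6021, 0.1106, 0.1481]
tcp_rot: [[-0.224, 0.975, 0.002], [0.975, 0.224, 0.001], [0.001, 0.003, -1.0]]
force: [-1.0, 0.3, 5.1]
gripper_width: 0.094
grasp_force: 19.8
```

```bash
python3 -m creep '0 0 -0.133 -0.0005 -0.0078 0 255;0 0 -0.267 -0.0022 -0.0154 0 255;0 0 -0.4 -0.0048 -0.0228 0 255;0 0 -0.533 -0.0085 -0.0297 0 255;0 0 -0.667 -0.0131 -0.036 0 255;0 0 -0.8 -0.0185 -0.0416 0 255;0 0 -0.933 -0.0247 -0.0464 0 255;0 0 -1 -0.028 -0.0485 0 255;0 0 -1 -0.028 -0.0485 0 255'; python3 -m creep '0 0 -0.133 -0.0005 -0.0078 0 255;0 0 -0.267 -0.0022 -0.0154 0 255;0 0 -0.4 -0.0048 -0.0228 0 255;0 0 -0.433 -0.0057 -0.0246 0 255;0 0 -0.433 -0.0057 -0.0246 0 255;0 0 -0.433 -0.0057 -0.0246 0 255';python3 -m creep '0 0 0 0 0 0 180;0 0 0 0 0 0 180;0 0 0 0 0 -0.13 180;0 0 0 0 0 -0.23 180;0 0 0 0 0 -0.23 180;0 0 0 0 0 -0.23 180'
```

```text
time_s: 14.45
ee_pos: [0.5802, 0.0913, 0.148]
tcp_rot: [[-0.956, 0.293, -0.001], [0.293, 0.956, 0.001], [0.001, 0.0, -1.0]]
force: [-3.3, 0.2, 8.0]
gripper_width: 0.088
grasp_force: 20.1
time_s: 15.05
ee_pos: [0.5788, 0.078, 0.148]
tcp_rot: [[-0.988, -0.154, -0.002], [-0.154, 0.988, -0.001], [0.002, -0.001, -1.0]]
force: [-4.8, -1.1, 8.2]
gripper_width: 0.088
grasp_force: 20.2
time_s: 15.65
ee_pos: [0.5814, 0.0791, 0.2643]
tcp_rot: [[-0.988, -0.154, 0.005], [-0.154, 0.988, 0.001], [-0.006, 0.001, -1.0]]
force: [-0.4, 0.6, -0.3]
gripper_width: 0.296
grasp_force: 0.0
```

```bash
python3 -m creep '0 0 0.14 0 0 -0.14 180;0 0 0.28 0 0 -0.14 180;0 0 0.42 0 0 -0.14 180;0 0 0.56 0 0 -0.14 180;0 0 0.7 0 0 -0.14 180;0 0 0.84 0 0 -0.14 150;0 0 0.98 0 0 -0.14 150;0 0 1 0 0 -0.14 150' >/dev/null; python3 -m creep '0 0 0.14 0 0 0 150;0 0 0.28 0 0 0 150;0 0 0.42 0 0 0 150;0 0 0.56 0 0 0 150;0 0 0.7 0 0 0 150;0 0 0.84 0 0 0 150;0 0 0.98 0 0 0 150;0 0 1 0 0 0 150' >/dev/null;python3 -c "
from h import *
st();go((.53,.19,.34),8.3)"
```

```text
t 17.25 p [0.5796 0.0777 0.3302] yaw 68.95 tilt [-0.15 -0.07] F [-0.   0.3  0. ] w 0.412 g 0.0 q [ 11.  27. -34.  80.  15.  77. -45.]
row [-6.0000e-04  2.9000e-03  1.0109e+00] [ 0.174  -0.1733 -0.0197] mm [ 87.  -86.7  -9.8] deg [-0.   0.2 60.7]
```

```bash
python3 -m creep '0 0 0.14 0.174 -0.173 -0.02 150;0 0 0.28 0.174 -0.173 -0.02 150;0 0 0.42 0.174 -0.173 -0.02 150;0 0 0.56 0.174 -0.173 -0.02 150;0 0 0.7 0.174 -0.173 -0.02 150;0 0 0.84 0.174 -0.173 -0.02 150;0 0 0.98 0.174 -0.173 -0.02 150;0 0 1 0.174 -0.173 -0.02 150;0 0 1 0.174 -0.173 -0.02 150;0 0 1 0.174 -0.173 -0.02 150' >/dev/null; python3 -c "
from h import *
st();i=camera_info('wrist');np.save('w6.npy',i,allow_pickle=True);im=camera('wrist');cv2.imwrite('pics/w6.png',im[:,:,::-1])
print('expected px of knobs',proj('wrist',[(.547,.314,.175),(.579,.078,.175),(.5905,.197,.186)],i).round(0))
"
```

```text
t 18.25 p [0.5306 0.1904 0.3413] yaw 9.09 tilt [-0.04 -0.01] F [-0.9 -0.1 -0.2] w 0.407 g 0.0 q [  -8.   23.  -22.   83.    9.   76. -111.]
expected px of knobs [[172. 162.]
 [476. 169.]
 [329. 129.]]
```

View pics/w6.png

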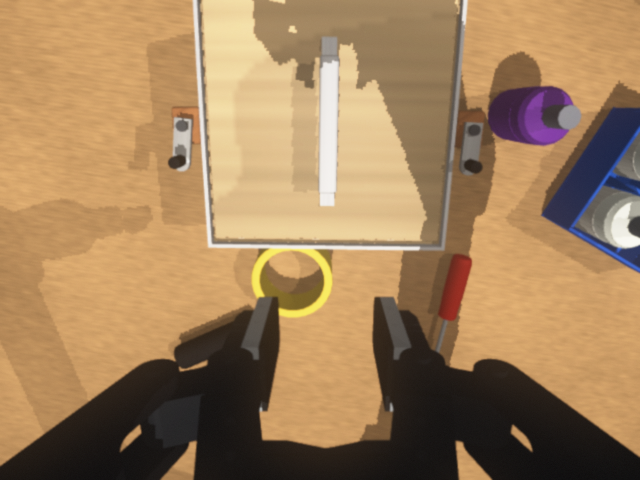

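```bash
python3 -c "
from h import *
i=np.load('w6.npy',allow_pickle=True).item()
P=onplane('wrist',[(329.5,55),(327.5,193)],.186,i);print(P,P.mean(0),np.degrees(np.arctan2(*(P[0]-P[1])[[1,0]])),np.linalg.norm(P[0]-P[1]))
c=P.mean(0);st();go((.590,.197,.22),8.5);go((c[0],c[1],.155),8.5)"
```

```text
[[0.64113678 0.20482897 0.186     ]
 [0.54326617 0.19050584 0.186     ]] [0.59220147 0.1976674  0.186     ] 8.325999439387935 0.0989131375373819
t 18.3 p [0.5306 0.1904 0.3414] yaw 9.04 tilt [-0.03 -0.01] F [ 0.2 -1.2 -0.2] w 0.415 g 0.0 q [  -8.   23.  -22.   83.    9.   76. -111.]
row [0.     0.0006 0.0091] [0.1195 0.0056 0.2428] mm [ 59.7   2.8 121.4] deg [0.  0.  0.5]
row [0.     0.0006 0.0091] [0.1241 0.005  0.3728] mm [ 62.1   2.5 186.4] deg [0.  0.  0.5]
```

```bash
python3 -m creep '0 0 0.01 0.122 0.004 0.1 140;0 0 0.01 0.122 0.004 0.2 140;0 0 0.01 0.122 0.004 0.26 140;0 0 0.01 0.122 0.004 0.3 140;0 0 0.01 0.122 0.004 0.34 140;0 0 0.01 0.122 0.004 0.373 140;0 0 0.01 0.122 0.004 0.373 140;0 0 0.01 0.122 0.004 0.373 140'; python3 -m creep '0 0 0 0 0 0 255;0 0 0 0 0 0 255;0 0 0 0 0 0 255;0 0 0 0 0 0 255' 50
```

```text
time_s: 19.1
ee_pos: [0.5915, 0.198, 0.1555]
tcp_rot: [[0.989, 0.145, 0.0], [0.145, -0.989, 0.0], [0.0, -0.0, -1.0]]
force: [0.1, -0.5, -0.0]
gripper_width: 0.446
grasp_force: 0.0
time_s: 19.5
ee_pos: [0.592, 0.1985, 0.1569]
tcp_rot: [[0.989, 0.145, 0.003], [0.145, -0.99, 0.001], [0.003, -0.001, -1.0]]
force: [-0.5, -0.3, 5.4]
gripper_width: 0.145
grasp_force: 51.5
```

```bash
python3 -m creep '0 0 0 0 0 -0.01 255;0 0 0 0 0 -0.03 255;0 0 0 0 0 -0.06 255;0 0 0 0 0 -0.12 255;0 0 0 0 0 -0.2 255;0 0 0 0 0 -0.28 255;0 0 0 0 0 -0.34 255;0 0 0 0 0 -0.34 255;0 0 0 0 0 -0.34 255'; python3 -c "
from h import *
st();im=camera('scene');cv2.imwrite('pics/s2.png',im[:,:,::-1]);go((.55,-.18,.33),8.35)"
```

```text
time_s: 20.4
ee_pos: [0.5907, 0.1978, 0.3249]
tcp_rot: [[0.989, 0.145, -0.001], [0.145, -0.989, -0.0], [-0.001, 0.0, -1.0]]
force: [-0.4, -0.8, -3.8]
gripper_width: 0.14
grasp_force: 50.5
t 20.4 p [0.5907 0.1978 0.3249] yaw 8.31 tilt [-0.04 -0.03] F [-0.4 -0.8 -3.8] w 0.14 g 50.5 q [  -9.   29.  -21.   75.   10.   78. -111.]
row [ 0.0012  0.0036 -0.0007] [-0.1886  0.7351 -0.0116] mm [-94.3 367.6  -5.8] deg [ 0.1  0.2 -0. ]
```

View pics/s2.png

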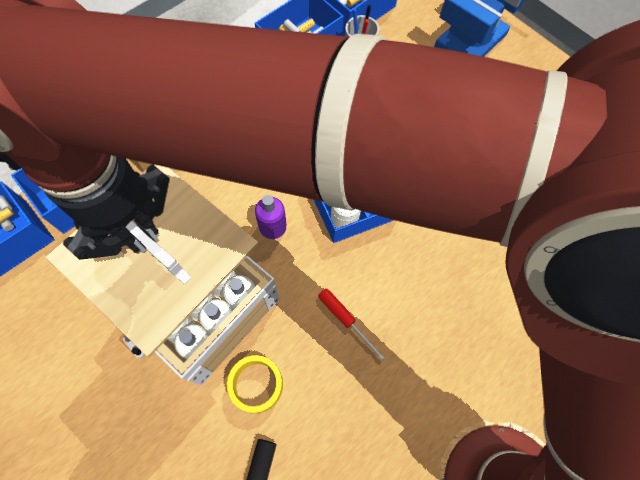

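```bash
python3 -m creep '0 0 0 -0.19 0.735 -0.01 255;0 0 0 -0.19 0.735 -0.01 255;0 0 0 -0.19 0.735 -0.01 255;0 0 0 -0.19 0.735 -0.01 255;0 0 0 -0.19 0.735 -0.01 255;0 0 0 -0.19 0.735 -0.01 255;0 0 0 -0.19 0.735 -0.01 255;0 0 0 -0.19 0.735 -0.01 255;0 0 0 -0.19 0.735 -0.01 255;0 0 0 -0.19 0.735 -0.01 255'; python3 -c "
from h import *
st();go((.52,-.43,.28),8.35)"
```

```text
time_s: 21.45
ee_pos: [0.549, -0.1798, 0.3278]
tcp_rot: [[0.99, 0.142, -0.005], [0.142, -0.99, 0.002], [-0.004, -0.003, -1.0]]
force: [-0.0, 0.9, -3.6]
gripper_width: 0.144
grasp_force: 50.5
t 21.45 p [ 0.549  -0.1798  0.3278] yaw 8.19 tilt [-0.27  0.13] F [-0.   0.9 -3.6] w 0.144 g 50.5 q [ 27.  25. -17.  82.   7.  75. -73.]
row [-0.0028  0.0041 -0.0027] [-0.1283  0.4874  0.0947] mm [-64.1 243.7  47.3] deg [-0.2  0.2 -0.2]
```

```bash
python3 -m creep '0 0 0 -0.128 0.487 0 255;0 0 0 -0.128 0.487 0 255;0 0 0 -0.128 0.487 0.0 255;0 0 0 -0.128 0.487 0.09 255;0 0 0 -0.128 0.487 0.09 255;0 0 0 -0.128 0.487 0.18 255;0 0 0 -0.128 0.487 0.26 255;0 0 0 -0.128 0.487 0.34 255;0 0 0 -0.128 0.487 0.42 255;0 0 0 -0.128 0.487 0.5 255'; python3 -m creep '0 0 0 0 0 0.04 255;0 0 0 0 0 0.06 255;0 0 0 0 0 0.06 255'; python3 -c "
from h import *
st();go((.52,-.43,.0165),8.35)"
```

```text
time_s: 22.45
ee_pos: [0.5231, -0.4263, 0.0776]
tcp_rot: [[0.989, 0.148, -0.0], [0.148, -0.989, 0.003], [0.0, -0.003, -1.0]]
force: [1.0, -0.1, -2.0]
gripper_width: 0.145
grasp_force: 50.5
time_s: 22.75
ee_pos: [0.5221, -0.427, 0.0481]
tcp_rot: [[0.989, 0.147, -0.003], [0.147, -0.989, 0.004], [-0.002, -0.004, -1.0]]
force: [0.7, -0.1, -1.3]
gripper_width: 0.145
grasp_force: 50.5
t 22.75 p [ 0.5221 -0.427   0.0481] yaw 8.44 tilt [-0.15  0.21] F [ 0.7 -0.1 -1.3] w 0.145 g 50.5 q [ 44.  48. -12.  86.  12.  48. -54.]
row [-0.0038  0.002   0.0015] [-0.0049  0.0055  0.0633] mm [-2.5  2.8 31.6] deg [-0.2  0.1  0.1]
```

```bash
python3 -m creep '0 0 0 0 0 0.025 255;0 0 0 0 0 0.045 255;0 0 0 0 0 0.058 255;0 0 0 0 0 0.058 255'; python3 -m creep '0 0 0 0 0 0.003 255;0 0 0 0 0 0.006 255;0 0 0 0 0 0.006 255'
```

```text
time_s: 23.15
ee_pos: [0.5213, -0.4291, 0.0202]
tcp_rot: [[0.99, 0.144, -0.002], [0.144, -0.99, 0.001], [-0.002, -0.002, -1.0]]
force: [-0.5, -0.1, -2.5]
gripper_width: 0.146
grasp_force: 50.5
time_s: 23.45
ee_pos: [0.5222, -0.4297, 0.0184]
tcp_rot: [[0.99, 0.144, 0.0], [0.144, -0.99, -0.0], [0.0, 0.0, -1.0]]
force: [-0.0, -0.9, -1.8]
gripper_width: 0.146
grasp_force: 50.5
```

```bash
python3 -m creep '0 0 0 0 0 0.003 255;0 0 0 0 0 0.005 255;0 0 0 0 0 0.005 255' | grep -E "pos|force"; python3 -m creep '0 0 0 0 0 0 170;0 0 0 0 0 0 170;0 0 0 0 0 0 170;0 0 0 0 0 -0.1 150;0 0 0 0 0 -0.2 150;0 0 0 0 0 -0.4 150;0 0 0 0 0 -0.5 150;0 0 0 0 0 -0.6 150;0 0 0 0 0 -0.6 150';python3 -c "
from h import *
go((.55,-.15,.33),8.35)"
```

```text
ee_pos: [0.5222, -0.4297, 0.0159]
force: [0.0, 0.2, -2.1]
grasp_force: 50.6
time_s: 24.65
ee_pos: [0.5219, -0.4293, 0.3184]
tcp_rot: [[0.99, 0.145, 0.001], [0.145, -0.99, -0.001], [0.001, 0.001, -1.0]]
force: [1.0, -0.1, 0.4]
gripper_width: 0.406
grasp_force: 0.0
row [ 0.0007 -0.0007 -0.0007] [ 0.1364 -0.5446 -0.0234] mm [  68.2 -272.3  -11.7] deg [ 0. -0. -0.]
```

```bash
python3 -m creep '0 0 0 0.03 -0.48 -0.04 150;0 0 0 0.03 -0.48 -0.04 150;0 0 0 0.03 -0.48 -0.04 150;0 0 0 0.03 -0.48 -0.04 150;0 0 0 0.03 -0.48 -0.04 150;0 0 0 0.03 -0.48 -0.04 150;0 0 0 0.03 -0.48 -0.04 150;0 0 0 0.03 -0.48 -0.04 150' |grep pos
cat > bin.py <<'E'
from h import *
st();i=camera_info('wrist');im=camera('wrist');cv2.imwrite('pics/bin.png',im[:,:,::-1])
h=cv2.cvtColor(im,cv2.COLOR_RGB2HSV)
m=((h[...,0]>105)&(h[...,0]<125)&(h[...,1]>150)&(h[...,2]>50)).astype('uint8');m=cv2.morphologyEx(m,cv2.MORPH_OPEN,np.ones((3,3)))
cs=max(cv2.findContours(m,0,1)[0],key=cv2.contourArea)
H=cv2.convexHull(cs)[:,0].astype(float)
P=onplane('wrist',H,.065,i)[:,:2]
r=cv2.minAreaRect((P*1000).astype(np.float32));print('bin',r,'bbox px',H.min(0),H.max(0))
E
python3 bin.py
```

```text
ee_pos: [0.502, -0.1915, 0.3357]
t 25.45 p [ 0.502  -0.1915  0.3357] yaw 8.18 tilt [-0.01 -0.06] F [-0.2 -1.5  0.2] w 0.41 g 0.0 q [ 30.  20. -17.  88.   6.  73. -70.]
bin ((568.7054443359375, -195.44398498535156), (104.60371398925781, 139.34552001953125), 76.4144058227539) bbox px [289.  47.] [412. 178.]
```

```bash
cat > bin.py <<'E'
from h import *
st();i=camera_info('wrist');im=camera('wrist');cv2.imwrite('pics/bin.png',im[:,:,::-1])
h=cv2.cvtColor(im,cv2.COLOR_RGB2HSV)
m=((h[...,0]>105)&(h[...,0]<125)&(h[...,1]>140)&(h[...,2]>40)).astype('uint8');m=cv2.morphologyEx(m,cv2.MORPH_OPEN,np.ones((2,2)))
n,l,s,c=cv2.connectedComponentsWithStats(m)
q=proj('wrist',[(.569,-.18,.065)],i)[0]
ok=[k for k in range(1,n) if s[k,4]>30 and np.linalg.norm(c[k]-q)<110]
print([(list(s[k])) for k in ok])
yx=np.argwhere(np.isin(l,ok));H=cv2.convexHull(yx[:,::-1].astype(np.int32))[:,0].astype(float)
P=onplane('wrist',H,.065,i)[:,:2]
r=cv2.minAreaRect((P*1000).astype(np.float32));print('bin',np.round(r[0],1),np.round(r[1],1),round(r[2],2))
E
python3 bin.py
```

```text
t 25.5 p [ 0.502  -0.1918  0.3355] yaw 8.13 tilt [-0.03 -0.04] F [ 0.7 -0.9 -0.7] w 0.414 g 0.0 q [ 30.  20. -17.  88.   6.  73. -70.]
[[np.int32(265), np.int32(9), np.int32(159), np.int32(204), np.int32(10194)], [np.int32(242), np.int32(82), np.int32(16), np.int32(33), np.int32(114)], [np.int32(263), np.int32(87), np.int32(15), np.int32(16), np.int32(89)]]
bin [ 568.6 -180.4] [147.4 147.9] 71.0
```

View pics/bin.png

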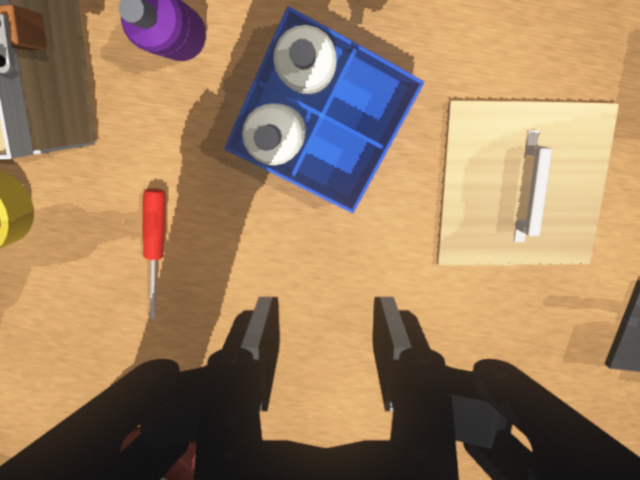

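```bash
python3 -c "
from h import *
go((.5912,.1975,.30),8.3)"
```

```text
row [ 0.0002  0.0007 -0.0029] [ 0.2866 -0.7455  0.0703] mm [ 143.3 -372.7   35.1] deg [ 0.   0.  -0.2]
```

```bash
python3 -m creep '0 0 -0.003 0.287 -0.746 0 135;0 0 -0.003 0.287 -0.746 0.0 135;0 0 -0.003 0.287 -0.746 0 135;0 0 -0.003 0.287 -0.746 0 135;0 0 -0.003 0.287 -0.746 0 135;0 0 -0.003 0.287 -0.746 0.07 135;0 0 -0.003 0.287 -0.746 0.07 135;0 0 -0.003 0.287 -0.746 0.07 135;0 0 -0.003 0.287 -0.746 0.07 135;0 0 -0.003 0.287 -0.746 0.07 135' >/dev/null; python3 -c "
from h import *
st();go((.5912,.1975,.106),8.3)
i=camera_info('wrist');im=camera('wrist');cv2.imwrite('pics/c1.png',im[:,:,::-1])
g=cv2.cvtColor(im,cv2.COLOR_RGB2HSV)
# caps: low saturation, mid value
m=((g[...,1]<60)&(g[...,2]>60)&(g[...,2]<150)).astype('uint8');m[300:]=0
m=cv2.morphologyEx(m,cv2.MORPH_OPEN,np.ones((5,5)))
n,l,s,c=cv2.connectedComponentsWithStats(m)
for k in range(1,n):
  if s[k,4]>100: print(s[k],onplane('wrist',[c[k]],.130,i)[0,:2].round(4))
u=np.array([.9895,.1444]);v=np.array([-.1444,.9895]);C=np.array([.5912,.1975])
print(proj('wrist',[list(C+.0586*(a*u+b*v))+[.136] for a in(-1,0,1) for b in(-1,0,1)],i).round(0).tolist())
"
```

```text
t 26.55 p [0.5905 0.2007 0.2992] yaw 8.59 tilt [-0.14 -0.02] F [-0.2 -1.1  0.7] w 0.468 g 0.0 q [  -8.   31.  -22.   77.   12.   74. -112.]
row [0.     0.0023 0.0048] [0.0014 0.0065 0.3864] mm [  0.7   3.3 193.2] deg [0.  0.1 0.3]
[619   0  21  21 327] [ 7.728e-01 -7.000e-04]
[439  16  11  13 122] [0.738  0.1356]
[ 388  104   43   51 1193] [0.659 0.143]
[357 157  28  26 398] [0.6247 0.171 ]
[291 164  10  19 135] [0.6122 0.2277]
[558 174  25  25 447] [0.6368 0.0072]
[252 187  21  14 172] [0.593  0.2514]
[320 187  17   8 110] [0.6022 0.2002]
[385 187  21  18 201] [0.6073 0.1477]
[471 205  24  44 782] [0.5929 0.0697]
[166 207  13  11 119] [0.5661 0.3234]
[353 215  28  33 526] [0.5744 0.1654]
[288 216  29  27 421] [0.5675 0.2177]
[455 240   8  16 105] [0.5706 0.0848]
[ 593  246   47   53 1256] [ 0.5708 -0.0604]
[253 252  22  17 259] [0.5367 0.2442]
[317 252  22  14 244] [0.545  0.1918]
[382 252  23  18 291] [0.5522 0.138 ]
[[399.0, 275.0], [329.0, 275.0], [259.0, 274.0], [403.0, 206.0], [329.0, 206.0], [255.0, 206.0], [407.0, 131.0], [330.0, 130.0], [252.0, 130.0]]
```

```bash
python3 -c "
from h import *
im=cv2.imread('pics/c1.png');g=cv2.GaussianBlur(cv2.cvtColor(im,cv2.COLOR_BGR2GRAY),(3,3),0)
c=cv2.HoughCircles(g,cv2.HOUGH_GRADIENT,1,30,param1=120,param2=13,minRadius=11,maxRadius=17)[0]
for x in c:
  if 230<x[0]<430 and 90<x[1]<300: print(x.round(1),g[int(x[1]),int(x[0])],onplane('wrist',[x[:2]],.136)[0,:2].round(4))
print(g[255:300:3,300:345:3])
"
```

```text
[254.5 129.5  15.2] 174 [0.6424 0.2598]
[255.5 205.5  13. ] 175 [0.5838 0.2531]
[402.5 205.5  13. ] 174 [0.6008 0.1374]
[329.5 205.5  13. ] 182 [0.5923 0.1949]
[398.5 274.5  11.8] 171 [0.5423 0.1289]
[328.5 129.5  14.1] 179 [0.6504 0.2044]
[258.5 273.5  11.8] 173 [0.5263 0.245 ]
[406.5 131.5  14.1] 109 [0.6577 0.1456]
[328.5 274.5  11.8] 177 [0.5339 0.187 ]
[[202 242 244 242 241 241 196 101  89  89  91  93 126 223 252]
 [208 241 243 243 242 239 127  88  88  89  91  92  94 193 252]
 [210 242 243 243 243 230 101  87  89  94  95  93  92 157 252]
 [197 241 244 244 244 225  93 108 148 163 164 146 114 128 250]
 [144 233 244 244 244 223 121 169 177 177 176 176 167 132 250]
 [112 194 240 243 241 214 164 176 177 177 177 177 176 170 245]
 [ 98 115 157 180 167 168 174 177 177 177 177 176 176 173 196]
 [ 97  99 122 166 175 169 174 177 177 177 177 177 176 176 183]
 [101 101 101 122 160 171 173 176 177 177 177 177 176 175 182]
 [103 102 103 103 112 141 159 171 175 176 176 176 170 159 140]
 [ 99 100 100 100 100 102 106 120 143 162 156 143 117 104 101]
 [101 101 101 101 101 101 102 101 102 105 104 102 102 102 102]
 [107 107 107 108 107 108 107 107 107 107 108 107 107 107 107]
 [108 108 108 108 109 109 108 109 109 109 109 109 109 108 109]
 [102 102 102 102 103 103 103 103 103 103 104 104 104 104 103]]
```

```bash
python3 -m creep '0 0 0.002 0.001 0.003 0.1 135;0 0 0.002 0.001 0.003 0.2 135;0 0 0.002 0.001 0.003 0.28 135;0 0 0.002 0.001 0.003 0.33 135;0 0 0.002 0.001 0.003 0.36 135;0 0 0.002 0.001 0.003 0.386 135;0 0 0.002 0.001 0.003 0.386 135'; python3 -m creep '0 0 0 0 0 0 255;0 0 0 0 0 0 255;0 0 0 0 0 0 255;0 0 0 0 0 0 255' 40
```

```text
time_s: 27.3
ee_pos: [0.591, 0.1956, 0.1064]
tcp_rot: [[0.99, 0.142, -0.002], [0.142, -0.99, -0.002], [-0.003, 0.002, -1.0]]
force: [-0.2, -0.3, -0.5]
gripper_width: 0.47
grasp_force: 0.0
time_s: 27.7
ee_pos: [0.5922, 0.1987, 0.1091]
tcp_rot: [[0.989, 0.145, 0.003], [0.145, -0.989, 0.001], [0.003, -0.0, -1.0]]
force: [0.1, -1.2, 3.2]
gripper_width: 0.223
grasp_force: 39.3
```

```bash
python3 -m creep '0 0 0 0 0 -0.02 255;0 0 0 0 0 -0.06 255;0 0 0 0 0 -0.12 255;0 0 0 0 0 -0.2 255;0 0 0 0 0 -0.28 255;0 0 0 0 0 -0.36 255;0 0 0 0 0 -0.4 255;0 0 0 0 0 -0.4 255;0 0 0 0 0 -0.4 255'; python3 -c "
from h import *
go((.5912,-.2268,.31),8.3)"
```

```text
time_s: 28.6
ee_pos: [0.5903, 0.1982, 0.3069]
tcp_rot: [[0.989, 0.146, -0.002], [0.146, -0.989, -0.001], [-0.002, 0.001, -1.0]]
force: [-1.0, -0.9, -2.2]
gripper_width: 0.22
grasp_force: 39.3
row [0.0005 0.0017 0.0013] [-0.1222  0.8413 -0.0055] mm [-61.1 420.6  -2.7] deg [0.  0.1 0.1]
```

```bash
python3 -m creep '0 0 0 -0.05 0.2 0 255;0 0 0 -0.08 0.28 0 255;0 0 0 -0.1 0.36 0 255;0 0 0 -0.122 0.44 0 255;0 0 0 -0.122 0.52 0 255;0 0 0 -0.122 0.6 0 255;0 0 0 -0.122 0.68 0 255;0 0 0 -0.122 0.76 0 255;0 0 0 -0.122 0.82 0 255;0 0 0 -0.122 0.841 0 255'; python3 -m creep '0 0 0 0 0 0 255;0 0 0 0 0 0 255'; python3 -c "
from h import *
i=camera_info('wrist');im=camera('wrist');cv2.imwrite('pics/b2.png',im[:,:,::-1])
st();go((.5912,-.2268,.103),8.3)"; sed -i 's/^st();i=.*$/i=camera_info("scene");im=camera("scene")/; s/.wrist./"scene"/g' bin.py; python3 bin.py
```

```text
time_s: 29.6
ee_pos: [0.5898, -0.2316, 0.3041]
tcp_rot: [[0.99, 0.139, -0.007], [0.139, -0.99, -0.001], [-0.007, 0.0, -1.0]]
force: [-0.7, 0.4, -2.1]
gripper_width: 0.223
grasp_force: 39.4
time_s: 29.8
ee_pos: [0.5918, -0.2235, 0.3067]
tcp_rot: [[0.989, 0.148, -0.002], [0.148, -0.989, 0.003], [-0.001, -0.004, -1.0]]
force: [-1.1, 0.3, -2.0]
gripper_width: 0.219
grasp_force: 39.4
t 29.85 p [ 0.5921 -0.223   0.3072] yaw 8.61 tilt [-0.06  0.16] F [ 0.5  0.1 -2.5] w 0.223 g 39.4 q [ 29.  31. -19.  75.  10.  76. -71.]
row [-0.0028  0.0005  0.0051] [-0.0027  0.0085  0.4084] mm [ -1.3   4.2 204.2] deg [-0.2  0.   0.3]
[[np.int32(308), np.int32(148), np.int32(96), np.int32(96), np.int32(4079)]]
bin [ 558.  -165.8] [160.4 169.6] 71.03
```

```bash
sed 's/im=camera("scene")/im=cv2.imread("pics\/scene0.png")[:,:,::-1].copy()/' bin.py > bin0.py; python3 bin0.py
python3 -m creep '0 0 0.003 -0.003 0.008 0.06 255;0 0 0.003 -0.003 0.008 0.12 255;0 0 0.003 -0.003 0.008 0.18 255;0 0 0.003 -0.003 0.008 0.22 255;0 0 0.003 -0.003 0.008 0.25 255;0 0 0.003 -0.003 0.008 0.25 255;0 0 0.003 -0.003 0.008 0.25 255'; python3 -c "
from h import *
st();go((.5912,-.2268,.103),8.3)"
```

```text
[[np.int32(308), np.int32(148), np.int32(96), np.int32(95), np.int32(4072)]]
bin [ 557.9 -165.7] [160.4 169.4] 71.03
time_s: 30.6
ee_pos: [0.5916, -0.2291, 0.1834]
tcp_rot: [[0.99, 0.144, 0.001], [0.144, -0.99, 0.001], [0.001, -0.0, -1.0]]
force: [0.1, 0.2, -2.0]
gripper_width: 0.218
grasp_force: 39.4
t 30.6 p [ 0.5916 -0.2291  0.1834] yaw 8.3 tilt [0.04 0.03] F [ 0.1  0.2 -2. ] w 0.218 g 39.4 q [ 30.  36. -18.  86.  12.  60. -73.]
row [-0.0004 -0.0008 -0.    ] [-0.0002 -0.0047  0.1609] mm [-0.1 -2.3 80.4] deg [-0. -0. -0.]
```

```bash
python3 -m creep '0 0 0 0 -0.004 0.04 255;0 0 0 0 -0.004 0.08 255;0 0 0 0 -0.004 0.11 255;0 0 0 0 -0.004 0.135 255;0 0 0 0 -0.004 0.15 255;0 0 0 0 -0.004 0.156 255;0 0 0 0 -0.004 0.156 255'; python3 -m creep '0 0 0 0 0 0.003 255;0 0 0 0 0 0.004 255;0 0 0 0 0 0.004 255'
```

```text
time_s: 31.3
ee_pos: [0.5911, -0.2286, 0.1051]
tcp_rot: [[0.99, 0.142, 0.001], [0.142, -0.99, -0.0], [0.001, 0.0, -1.0]]
force: [-0.1, 0.3, -1.2]
gripper_width: 0.22
grasp_force: 39.4
time_s: 31.6
ee_pos: [0.5911, -0.2287, 0.1033]
tcp_rot: [[0.99, 0.142, 0.001], [0.142, -0.99, -0.0], [0.001, 0.0, -1.0]]
force: [0.1, 0.5, -1.0]
gripper_width: 0.224
grasp_force: 39.5
```

```bash
python3 -m creep '0 0 0 0 0 0 200;0 0 0 0 0 0 150;0 0 0 0 0 0 140;0 0 0 0 0 -0.05 140;0 0 0 0 0 -0.12 140;0 0 0 0 0 -0.22 140;0 0 0 0 0 -0.32 140;0 0 0 0 0 -0.4 140;0 0 0 0 0 -0.4 140'; python3 -c "
from h import *
st();go((.5332,.189,.30),8.3)"
```

```text
time_s: 32.5
ee_pos: [0.5944, -0.2291, 0.3107]
tcp_rot: [[0.99, 0.142, 0.015], [0.142, -0.99, -0.004], [0.014, 0.007, -1.0]]
force: [-0.1, -1.0, 1.2]
gripper_width: 0.448
grasp_force: 0.0
t 32.5 p [ 0.5944 -0.2291  0.3107] yaw 8.17 tilt [ 0.86 -0.25] F [-0.1 -1.   1.2] w 0.448 g 0.0 q [ 30.  31. -19.  75.  10.  75. -71.]
row [ 0.0063 -0.0136 -0.0022] [-0.0027 -0.8452  0.0159] mm [  -1.3 -422.6    8. ] deg [ 0.4 -0.8 -0.1]
```

```bash
python3 -m creep '0 0 0 0.004 -0.843 0.01 140;0 0 0 0.004 -0.843 0.01 140;0 0 0 0.004 -0.843 0.01 140;0 0 0 0.004 -0.843 0.01 140;0 0 0 0.004 -0.843 0.01 140;0 0 0 0.004 -0.843 0.01 140;0 0 0 0.004 -0.843 0.01 140;0 0 0 0.004 -0.843 0.01 140;0 0 0 0.004 -0.843 0.01 140;0 0 0 0.004 -0.843 0.01 140' >/dev/null;python3 -m creep '0 0 0 0 0 0 140;0 0 0 0 0 0 140' >/dev/null
cat > caps.py <<'E'
from h import *
import sys
i=camera_info('wrist');im=camera('wrist');cv2.imwrite('pics/c2.png',im[:,:,::-1])
g=cv2.GaussianBlur(cv2.cvtColor(im,cv2.COLOR_RGB2GRAY),(3,3),0)
c=cv2.HoughCircles(g,cv2.HOUGH_GRADIENT,1,30,param1=120,param2=13,minRadius=10,maxRadius=17)[0]
P=np.c_[onplane('wrist',c[:,:2],float(sys.argv[1]),i)[:,:2],c[:,2]]
C=np.array(eval(sys.argv[2]))
for p in P:
  if np.linalg.norm(p[:2]-C)<.12: print(p.round(4))
E
python3 caps.py .136 '(.5912,.1975)'; python3 -c "
from h import *
st();go((.5332,.189,.106),8.3)"
```

```text
[ 0.6574  0.1483 15.2   ]
[ 0.6002  0.1414 15.2   ]
[ 0.5827  0.2558 14.1   ]
[ 0.6406  0.2639 15.2   ]
[ 0.6484  0.2056 16.4   ]
[ 0.5438  0.134  16.4   ]
[ 0.5319  0.2428 11.8   ]
[ 0.54  0.19 11.6 ]
t 33.75 p [0.5335 0.1865 0.2975] yaw 7.96 tilt [-0.   -0.08] F [-0.1  0.3 -0.3] w 0.451 g 0.0 q [  -6.   25.  -24.   87.   10.   70. -113.]
row [ 0.0013  0.0002 -0.0056] [ 2.000e-04 -5.600e-03  3.829e-01] mm [ 1.000e-01 -2.800e+00  1.915e+02] deg [ 0.1  0.  -0.3]
```

```bash
python3 -m creep '0 0 -0.003 0.004 -0.004 0.1 135;0 0 -0.003 0.004 -0.004 0.2 135;0 0 -0.003 0.004 -0.004 0.28 135;0 0 -0.003 0.004 -0.004 0.33 135;0 0 -0.003 0.004 -0.004 0.36 135;0 0 -0.003 0.004 -0.004 0.382 135;0 0 -0.003 0.004 -0.004 0.382 135'; python3 -m creep '0 0 0 0 0 0 255;0 0 0 0 0 0 255;0 0 0 0 0 0 255;0 0 0 0 0 0 255' 40
```

```text
time_s: 34.45
ee_pos: [0.5341, 0.1895, 0.1055]
tcp_rot: [[0.99, 0.143, -0.002], [0.143, -0.99, -0.001], [-0.003, 0.001, -1.0]]
force: [0.1, -0.1, -0.5]
gripper_width: 0.472
grasp_force: 0.0
time_s: 34.85
ee_pos: [0.5354, 0.1911, 0.1079]
tcp_rot: [[0.989, 0.145, 0.002], [0.145, -0.989, 0.0], [0.002, 0.0, -1.0]]
force: [-0.5, -0.3, 2.0]
gripper_width: 0.225
grasp_force: 39.4
```

```bash
python3 -m creep '0 0 0 0 0 -0.02 255;0 0 0 0 0 -0.06 255;0 0 0 0 0 -0.12 255;0 0 0 0 0 -0.2 255;0 0 0 0 0 -0.28 255;0 0 0 0 0 -0.36 255;0 0 0 0 0 -0.4 255;0 0 0 0 0 -0.4 255;0 0 0 0 0 -0.4 255'; python3 -c "
from h import *
go((.5222,-.203,.31),8.3)"
```

```text
time_s: 35.75
ee_pos: [0.5336, 0.191, 0.306]
tcp_rot: [[0.989, 0.146, -0.002], [0.146, -0.989, -0.001], [-0.002, 0.0, -1.0]]
force: [0.1, -0.3, -2.3]
gripper_width: 0.224
grasp_force: 39.4
row [0.0004 0.0016 0.0015] [-0.1375  0.7762 -0.0075] mm [-68.8 388.1  -3.8] deg [0.  0.1 0.1]
```

```bash
python3 -m creep '0 0 0 -0.05 0.1 0 255;0 0 0 -0.08 0.2 0 255;0 0 0 -0.1 0.28 0 255;0 0 0 -0.137 0.36 0 255;0 0 0 -0.137 0.44 0 255;0 0 0 -0.137 0.53 0 255;0 0 0 -0.137 0.61 0 255;0 0 0 -0.137 0.68 0 255;0 0 0 -0.137 0.74 0 255;0 0 0 -0.137 0.776 0 255' >/dev/null; python3 -m creep '0 0 0 0 0 0 255;0 0 0 0 0 0 255;0 0 0 0 0 0 255' >/dev/null; python3 bin.py; python3 -c "
from h import *
st();go((.5222,-.203,.102),8.3)"
```

```text
[[np.int32(308), np.int32(154), np.int32(96), np.int32(90), np.int32(3118)]]
bin [ 557.8 -165.7] [160.4 169.3] 71.03
t 37.1 p [ 0.5233 -0.2002  0.3067] yaw 8.58 tilt [-0.02  0.08] F [-0.1 -0.2 -2.4] w 0.225 g 39.4 q [ 30.  23. -18.  87.   7.  70. -70.]
row [-0.0014  0.0001  0.0046] [-0.0029  0.0059  0.4093] mm [ -1.5   2.9 204.6] deg [-0.1  0.   0.3]
```

```bash
python3 -m creep '0 0 0.003 -0.002 0.005 0.06 255;0 0 0.003 -0.002 0.005 0.12 255;0 0 0.003 -0.002 0.005 0.18 255;0 0 0.003 -0.002 0.005 0.22 255;0 0 0.003 -0.002 0.005 0.25 255;0 0 0.003 -0.002 0.005 0.25 255;0 0 0.003 -0.002 0.005 0.25 255'; python3 -c "
from h import *
go((.5222,-.203,.103),8.3)"
```

```text
time_s: 37.8
ee_pos: [0.523, -0.2043, 0.1823]
tcp_rot: [[0.99, 0.144, 0.001], [0.144, -0.99, 0.0], [0.001, -0.0, -1.0]]
force: [0.4, -0.4, -1.9]
gripper_width: 0.224
grasp_force: 39.4
row [-0.0002 -0.0007 -0.0004] [-0.0013 -0.0029  0.1587] mm [-0.6 -1.4 79.3] deg [-0. -0. -0.]
```

```bash
python3 -m creep '0 0 0 -0.001 -0.002 0.04 255;0 0 0 -0.001 -0.002 0.08 255;0 0 0 -0.001 -0.002 0.11 255;0 0 0 -0.001 -0.002 0.135 255;0 0 0 -0.001 -0.002 0.15 255;0 0 0 -0.001 -0.002 0.159 255;0 0 0 -0.001 -0.002 0.159 255'|grep -E 'pos|^force'; python3 -m creep '0 0 0 0 0 0 200;0 0 0 0 0 0 150;0 0 0 0 0 0 140;0 0 0 0 0 -0.05 140;0 0 0 0 0 -0.12 140;0 0 0 0 0 -0.22 140;0 0 0 0 0 -0.32 140;0 0 0 0 0 -0.4 140;0 0 0 0 0 -0.4 140'; python3 -c "
from h import *
st();go((.49,-.19,.34),8.3)"
```

```text
ee_pos: [0.5223, -0.2045, 0.1025]
force: [0.2, -0.5, -1.1]
time_s: 39.4
ee_pos: [0.5256, -0.205, 0.3097]
tcp_rot: [[0.99, 0.142, 0.015], [0.142, -0.99, -0.005], [0.014, 0.007, -1.0]]
force: [0.7, -0.3, -0.2]
gripper_width: 0.449
grasp_force: 0.0
t 39.4 p [ 0.5256 -0.205   0.3097] yaw 8.18 tilt [ 0.85 -0.28] F [ 0.7 -0.3 -0.2] w 0.449 g 0.0 q [ 31.  23. -18.  87.   7.  70. -70.]
row [ 0.0067 -0.0133 -0.002 ] [-0.0654 -0.0394 -0.0617] mm [-32.7 -19.7 -30.9] deg [ 0.4 -0.8 -0.1]
```

```bash
python3 -m creep '0 0 0 -0.09 0.17 -0.1 140;0 0 0 -0.09 0.17 -0.1 140;0 0 0 -0.09 0.17 -0.1 140;0 0 0 -0.09 0.17 -0.1 140;0 0 0 -0.09 0.17 -0.1 140;0 0 0 -0.09 0.17 -0.1 140' >/dev/null; python3 caps.py .130 '(.5686,-.1804)'; python3 -c "
from h import *
st();i=camera_info('wrist');im=camera('wrist');cv2.imwrite('pics/l1.png',im[:,:,::-1])
g=cv2.cvtColor(im,cv2.COLOR_RGB2HSV)
m=((g[...,1]<45)&(g[...,2]>150)).astype('uint8')
n,l,s,c=cv2.connectedComponentsWithStats(m)
for k in range(1,n):
  if s[k,4]>200:
    r=cv2.minAreaRect(np.argwhere(l==k)[:,::-1].astype(np.float32));b=cv2.boxPoints(r)
    print(s[k],np.round(r[1],1),'at z.045',onplane('wrist',[r[0]],.045,i)[0,:2].round(4),onplane('wrist',b,.045,i)[:,:2].round(4).tolist())
print(proj('wrist',[(.5222,-.4297,.045)],i))
"
```

```text
[ 0.5893 -0.231  13.8   ]
[ 0.6173 -0.1581 13.    ]
[ 0.5235 -0.2077 15.2   ]
[ 0.5463 -0.1441 11.6   ]
[ 0.5387 -0.2332 11.8   ]
t 40.05 p [ 0.4899 -0.2928  0.3514] yaw 8.38 tilt [-0.07  0.11] F [ 0.7 -0.1  0. ] w 0.455 g 0.0 q [ 39.  23. -16.  81.   6.  77. -59.]
[ 173    1   57   57 1708] [56. 56.] at z.045 [ 0.6244 -0.1434] [[0.5933, -0.116], [0.6474, -0.1127], [0.6546, -0.1696], [0.601, -0.1746]]
[ 251   44   56   61 1890] [61.8 51.8] at z.045 [ 0.5919 -0.2294] [[0.6111, -0.1935], [0.6295, -0.2439], [0.5724, -0.2661], [0.5529, -0.2142]]
[ 147   79   55   53 1480] [54.4 50.2] at z.045 [ 0.5462 -0.1213] [[0.5582, -0.0845], [0.5832, -0.1336], [0.5342, -0.1584], [0.5076, -0.1083]]
[ 435  106   26  112 1305] [ 19.1 112. ] at z.045 [ 0.5277 -0.4249] [[0.4636, -0.4233], [0.5861, -0.406], [0.5878, -0.4268], [0.4651, -0.4456]]
[ 220  115   57   56 1945] [55. 56.] at z.045 [ 0.5162 -0.203 ] [[0.541, -0.1701], [0.5495, -0.2301], [0.4906, -0.2369], [0.4817, -0.1748]]
[584 312  34  32 529] [32.8 28.8] at z.045 [ 0.3477 -0.6779] [[0.3335, -0.654], [0.3726, -0.6542], [0.3619, -0.7018], [0.3219, -0.7026]]
[[451.16023074 167.4485625 ]]
```

```bash
python3 -c "
from h import *
go((.45,-.441,.30),8.3)"
```

```text
row [-0.0015  0.0007  0.0009] [-0.1218  0.2813  0.1027] mm [-60.9 140.6  51.4] deg [-0.1  0.   0.1]
```

```bash
python3 -m creep '0 0 0 -0.122 0.28 0.1 140;0 0 0 -0.122 0.28 0.1 140;0 0 0 -0.122 0.28 0.1 140;0 0 0 -0.122 0.28 0.1 140;0 0 0 -0.122 0.28 0.1 140;0 0 0 -0.122 0.28 0.1 140;0 0 0 -0.122 0.28 0.1 140' >/dev/null; python3 -c "
from h import *
st();i=camera_info('wrist');np.save('l2.npy',i,allow_pickle=True);im=camera('wrist');cv2.imwrite('pics/l2.png',im[:,:,::-1])
print(proj('wrist',[(.5222,-.4297,.045)],i))
g=cv2.cvtColor(im,cv2.COLOR_RGB2HSV)
for y in (40,60,80,100,120,140,160): print(y,[f'{a}/{b}' for a,b in zip(g[y,290:380:6,1],g[y,290:380:6,2])])
print([f'{a}/{b}' for a,b in zip(g[30:190:5,330,1],g[30:190:5,330,2])])
m=((g[...,1]<45)&(g[...,2]>150)).astype('uint8')
n,l,s,c=cv2.connectedComponentsWithStats(m)
for k in range(1,n):
  if s[k,4]>300: print(s[k],c[k])
"
```

```text
t 40.8 p [ 0.451  -0.4396  0.3032] yaw 8.44 tilt [0.12 0.03] F [ 0.3 -0.   0.4] w 0.45 g 0.0 q [ 50.  30. -14.  76.   7.  74. -45.]
[[325.73313702 112.49346907]]
40 ['83/240', '82/239', '82/239', '98/213', '103/159', '86/237', '85/236', '91/230', '89/230', '89/232', '88/232', '102/150', '89/232', '90/233', '89/234']
60 ['96/221', '96/221', '95/223', '94/224', '94/224', '29/191', '10/229', '16/221', '93/226', '92/228', '92/228', '92/228', '92/229', '91/229', '92/229']
80 ['95/219', '95/214', '98/195', '98/196', '98/196', '29/196', '8/234', '13/223', '93/221', '93/221', '94/222', '95/223', '96/223', '96/224', '96/223']
100 ['90/229', '95/218', '96/207', '97/208', '95/209', '28/201', '8/235', '14/221', '91/230', '89/231', '90/230', '90/230', '90/230', '88/231', '89/231']
120 ['95/220', '96/221', '97/198', '97/199', '96/199', '25/202', '8/236', '15/222', '93/223', '93/225', '92/224', '93/224', '95/226', '95/226', '92/225']
140 ['96/217', '95/217', '99/195', '98/195', '97/194', '28/207', '8/237', '17/222', '94/220', '94/220', '94/219', '94/219', '94/219', '94/219', '95/219']
160 ['97/218', '96/217', '97/195', '98/196', '97/195', '26/206', '8/237', '18/225', '95/221', '95/222', '95/222', '94/222', '93/223', '94/223', '94/222']
['82/240', '82/240', '91/230', '13/227', '26/156', '26/156', '11/230', '8/230', '8/233', '8/234', '9/234', '8/234', '8/234', '8/234', '10/230', '7/235', '7/235', '10/231', '8/236', '8/236', '8/237', '8/235', '6/237', '8/237', '10/231', '8/238', '8/238', '8/233', '9/236', '11/235', '97/213', '97/214']
[  66    0   68   34 1344] [98.73735119 13.2827381 ]
[   0    9   25   66 1232] [ 9.88961039 43.10876623]
[ 320   44   14  133 1746] [326.37915235 109.91981672]
[  44   48   53   60 1438] [76.3713491  73.67524339]
[499 281  36  42 690] [513.82028986 306.9115942 ]
```

```bash
python3 -c "
from h import *
st();go((.5222,-.4297,.10),8.3)"
```

```text
t 40.85 p [ 0.4508 -0.4399  0.3033] yaw 8.42 tilt [0.12 0.  ] F [0.1 0.3 0.5] w 0.451 g 0.0 q [ 50.  30. -14.  76.   7.  74. -45.]
row [ 0.0002 -0.0019  0.0021] [0.1434 0.0006 0.4069] mm [ 71.7   0.3 203.4] deg [ 0.  -0.1  0.1]
```

```bash
python3 -m creep '0 0 0.002 0.1 0 0.06 140;0 0 0.002 0.143 0 0.14 140;0 0 0.002 0.143 0 0.22 140;0 0 0.002 0.143 0 0.3 140;0 0 0.002 0.143 0 0.36 140;0 0 0.002 0.143 0 0.4 140;0 0 0.002 0.143 0 0.407 140;0 0 0.002 0.143 0 0.407 140;0 0 0.002 0.143 0 0.407 140'; python3 -c "
from h import *
go((.5222,-.4297,.016),8.3)"
```

```text
time_s: 41.75
ee_pos: [0.5213, -0.4322, 0.1008]
tcp_rot: [[0.99, 0.141, 0.003], [0.141, -0.99, -0.002], [0.003, 0.002, -1.0]]
force: [-0.5, 0.4, -0.0]
gripper_width: 0.453
grasp_force: 0.0
row [ 0.0023 -0.0028 -0.0032] [ 0.002  -0.0051  0.1697] mm [ 1.  -2.6 84.8] deg [ 0.1 -0.2 -0.2]
```

```bash
python3 -m creep '0 0 -0.003 0.002 -0.005 0.05 140;0 0 -0.003 0.002 -0.005 0.1 140;0 0 -0.003 0.002 -0.005 0.14 140;0 0 -0.003 0.002 -0.005 0.16 140;0 0 -0.003 0.002 -0.005 0.169 140;0 0 -0.003 0.002 -0.005 0.169 140;0 0 -0.003 0.002 -0.005 0.169 140'; python3 -m creep '0 0 0 0 0 0 255;0 0 0 0 0 0 255;0 0 0 0 0 0 255;0 0 0 0 0 0 255' 50
```

```text
time_s: 42.45
ee_pos: [0.5213, -0.4301, 0.0157]
tcp_rot: [[0.99, 0.143, 0.002], [0.143, -0.99, -0.002], [0.002, 0.002, -1.0]]
force: [-0.0, -0.0, 0.3]
gripper_width: 0.452
grasp_force: 0.0
time_s: 42.85
ee_pos: [0.521, -0.4299, 0.0154]
tcp_rot: [[0.99, 0.143, 0.002], [0.143, -0.99, -0.001], [0.001, 0.001, -1.0]]
force: [-0.5, 0.8, 6.1]
gripper_width: 0.143
grasp_force: 51.6
```

```bash
python3 -m creep '0 0 0 0 0 -0.02 255;0 0 0 0 0 -0.08 255;0 0 0 0 0 -0.16 255;0 0 0 0 0 -0.25 255;0 0 0 0 0 -0.34 255;0 0 0 0 0 -0.44 255;0 0 0 0 0 -0.54 255;0 0 0 0 0 -0.62 255;0 0 0 0 0 -0.63 255;0 0 0 0 0 -0.63 255'; python3 -c "
from h import *
go((.55,-.13,.33),8.3)"
```

```text
time_s: 43.85
ee_pos: [0.5203, -0.4292, 0.3297]
tcp_rot: [[0.99, 0.144, 0.001], [0.144, -0.99, -0.0], [0.001, 0.001, -1.0]]
force: [0.5, 0.0, -3.0]
gripper_width: 0.146
grasp_force: 50.7
row [ 0.0005 -0.0006 -0.0007] [ 0.1446 -0.5836 -0.0008] mm [  72.3 -291.8   -0.4] deg [ 0. -0. -0.]
```

```bash
python3 -m creep '0 0 0 0.03 -0.08 0 255;0 0 0 0.05 -0.16 0 255;0 0 0 0.08 -0.24 0 255;0 0 0 0.1 -0.32 0 255;0 0 0 0.12 -0.4 0 255;0 0 0 0.14 -0.48 0 255;0 0 0 0.145 -0.54 0 255;0 0 0 0.145 -0.58 0 255;0 0 0 0.145 -0.584 0 255' >/dev/null; python3 -c "
from h import *
st();go((.5908,.198,.33),8.3)"
```

```text
t 44.75 p [ 0.5485 -0.1253  0.3265] yaw 8.65 tilt [-0.36  0.22] F [ 1.1  0.5 -3.1] w 0.142 g 50.7 q [ 22.  23. -18.  85.   7.  74. -77.]
row [-0.0045  0.0054  0.0058] [ 0.1807 -0.6266 -0.0051] mm [  90.4 -313.3   -2.5] deg [-0.3  0.3  0.3]
```

```bash
python3 -m creep '0 0 0 0.04 -0.09 0 255;0 0 0 0.07 -0.18 0 255;0 0 0 0.1 -0.27 0 255;0 0 0 0.13 -0.35 0 255;0 0 0 0.15 -0.43 0 255;0 0 0 0.179 -0.51 0 255;0 0 0 0.179 -0.58 0 255;0 0 0 0.179 -0.62 0 255;0 0 0 0.179 -0.634 0 255;0 0 0 0.179 -0.634 0 255' >/dev/null; python3 -m creep '0 0 0 0 0 0 255;0 0 0 0 0 0 255;0 0 0 0 0 0 255;0 0 0 0 0 0 255'; python3 -c "
from h import *
st();go((.5908,.198,.18),8.35)"
```

```text
time_s: 46.15
ee_pos: [0.5937, 0.1955, 0.3294]
tcp_rot: [[0.99, 0.142, 0.0], [0.142, -0.99, -0.0], [0.0, 0.0, -1.0]]
force: [-0.9, -0.2, -2.1]
gripper_width: 0.138
grasp_force: 50.7
t 46.15 p [0.5937 0.1955 0.3294] yaw 8.15 tilt [ 0.02 -0.02] F [-0.9 -0.2 -2.1] w 0.138 g 50.7 q [  -9.   29.  -20.   74.   10.   78. -110.]
row [ 0.0003 -0.0003 -0.0033] [-0.0051 -0.0059  0.2987] mm [ -2.5  -3.  149.4] deg [ 0.  -0.  -0.2]
```

```bash
python3 -m creep '0 0 -0.003 -0.005 -0.006 0.06 255;0 0 -0.003 -0.005 -0.006 0.13 255;0 0 -0.003 -0.005 -0.006 0.19 255;0 0 -0.003 -0.005 -0.006 0.24 255;0 0 -0.003 -0.005 -0.006 0.28 255;0 0 -0.003 -0.005 -0.006 0.299 255;0 0 -0.003 -0.005 -0.006 0.299 255;0 0 -0.003 -0.005 -0.006 0.299 255;0 0 -0.003 -0.005 -0.006 0.299 255'; python3 -c "
from h import *
st();go((.5908,.198,.16),8.35)"
```

```text
time_s: 47.05
ee_pos: [0.5915, 0.1996, 0.1814]
tcp_rot: [[0.989, 0.146, 0.003], [0.146, -0.989, 0.001], [0.003, -0.001, -1.0]]
force: [0.3, 0.4, -3.1]
gripper_width: 0.144
grasp_force: 50.7
t 47.05 p [0.5915 0.1996 0.1814] yaw 8.41 tilt [0.17 0.08] F [ 0.3  0.4 -3.1] w 0.144 g 50.7 q [  -9.   35.  -19.   88.   13.   59. -113.]
row [-0.0008 -0.0031  0.001 ] [-0.002   0.003   0.0428] mm [-1.   1.5 21.4] deg [-0.  -0.2  0.1]
```

```bash
python3 -m creep '0 0 0 -0.0015 0.002 0.012 255;0 0 0 -0.0015 0.002 0.024 255;0 0 0 -0.0015 0.002 0.034 255;0 0 0 -0.0015 0.002 0.042 255;0 0 0 -0.0015 0.002 0.042 255;0 0 0 -0.0015 0.002 0.042 255'; python3 -c "
from h import *
st();go((.5908,.198,.1566),8.35)"
```

```text
time_s: 47.65
ee_pos: [0.5899, 0.1981, 0.1586]
tcp_rot: [[0.989, 0.147, -0.0], [0.147, -0.989, 0.0], [-0.0, -0.0, -1.0]]
force: [-0.5, -0.9, -2.0]
gripper_width: 0.142
grasp_force: 50.7
t 47.65 p [0.5899 0.1981 0.1586] yaw 8.43 tilt [-0.01  0.01] F [-0.5 -0.9 -2. ] w 0.142 g 50.7 q [  -9.   37.  -19.   90.   13.   56. -114.]
row [-0.0001  0.0001  0.0013] [0.0017 0.0005 0.004 ] mm [0.9 0.2 2. ] deg [-0.   0.   0.1]
```

```bash
python3 -m creep '0 0 0 0.001 0 0.003 255;0 0 0 0.001 0 0.005 255;0 0 0 0.001 0 0.005 255'|grep -E 'pos|^force'; python3 -m creep '0 0 0 0 0 0 190;0 0 0 0 0 0 160;0 0 0 0 0 0 150;0 0 0 0 0 -0.06 150;0 0 0 0 0 -0.14 150;0 0 0 0 0 -0.24 150;0 0 0 0 0 -0.34 150;0 0 0 0 0 -0.37 150;0 0 0 0 0 -0.37 150'; python3 -c "
from h import *
st();go((.535,.19,.34),8.3)"
```

```text
ee_pos: [0.5906, 0.1982, 0.1565]
force: [-0.5, 0.1, -2.3]
time_s: 48.85
ee_pos: [0.5917, 0.1991, 0.3453]
tcp_rot: [[0.989, 0.146, 0.008], [0.146, -0.989, 0.003], [0.008, -0.002, -1.0]]
force: [0.2, 0.6, -0.6]
gripper_width: 0.409
grasp_force: 0.0
t 48.85 p [0.5917 0.1991 0.3453] yaw 8.42 tilt [0.44 0.19] F [ 0.2  0.6 -0.6] w 0.409 g 0.0 q [  -9.   29.  -20.   73.   10.   80. -110.]
row [-0.002  -0.0077  0.002 ] [-0.1149  0.0015  0.0096] mm [-57.4   0.7   4.8] deg [-0.1 -0.5  0.1]
```

```bash
python3 -m creep '0 0 -0.01 -0.118 0.003 0.008 150;0 0 -0.01 -0.118 0.003 0.008 150;0 0 -0.01 -0.118 0.003 0.008 150;0 0 -0.01 -0.118 0.003 0.008 150;0 0 -0.01 -0.118 0.003 0.008 150' >/dev/null; python3 -c "
from h import *
st();i=camera_info('wrist');im=camera('wrist');cv2.imwrite('pics/w7.png',im[:,:,::-1])
j=np.load('w6.npy',allow_pickle=True).item()
for f,I in(('w6',j),('w7',i)):
  g=cv2.cvtColor(cv2.imread(f'pics/{f}.png'),cv2.COLOR_BGR2HSV)
  m=((g[...,1]<45)&(g[...,2]>150)).astype('uint8');m[:,:260]=0;m[:,400:]=0;m[230:]=0
  n,l,s,c=cv2.connectedComponentsWithStats(m);k=1+np.argmax(s[1:,4])
  r=cv2.minAreaRect(np.argwhere(l==k)[:,::-1].astype(np.float32));b=cv2.boxPoints(r)
  B=onplane('wrist',b,.186,I)[:,:2];print(f,s[k],B.mean(0).round(4),np.round(np.linalg.norm(np.diff(B,axis=0),axis=1),4),B.round(4).tolist())
  m=(g[...,2]<70).astype('uint8');m[300:]=0
  n,l,s,c=cv2.connectedComponentsWithStats(m)
  for k in range(1,n):
    if 60<s[k,4]<600: print('  dark',s[k],onplane('wrist',[c[k]],.168,I)[0,:2].round(4))
"
```

```text
t 49.35 p [0.5336 0.188  0.3371] yaw 8.97 tilt [0.06 0.03] F [ 0.8 -0.4  0.2] w 0.412 g 0.0 q [  -8.   23.  -21.   83.    9.   75. -111.]
w6 [ 319   57   20  149 2632] [0.5868 0.1971] [0.1072 0.013  0.1072] [[0.5328, 0.1967], [0.639, 0.2111], [0.6408, 0.1982], [0.5348, 0.1825]]
  dark [543 105  20  20 248] [0.6307 0.0267]
  dark [469 126  10   9  77] [0.6077 0.0849]
  dark [169 156  16  12 137] [0.5465 0.3128]
  dark [464 160  18  13 174] [0.5802 0.0784]
  dark [629 217  11  19 141] [ 0.5546 -0.0755]
w7 [ 315   61   20  150 2695] [0.5868 0.1968] [0.1069 0.0133 0.1069] [[0.5328, 0.1957], [0.6385, 0.2116], [0.6406, 0.1985], [0.5351, 0.1813]]
  dark [541 108  21  20 254] [0.6309 0.0267]
  dark [467 129  10  10  77] [0.6079 0.0848]
  dark [164 160  16  12 141] [0.5466 0.3128]
  dark [462 163  18  14 181] [0.5803 0.0787]
  dark [630 221  10  16 124] [ 0.5557 -0.0751]
```

```bash
python3 -c "
from h import *
go((.5468,.3144,.215),3.1)"
```

```text
row [-0.0005 -0.0008  0.0978] [ 0.0654 -0.2454  0.2444] mm [  32.7 -122.7  122.2] deg [-0.  -0.   5.9]
```

```bash
python3 -m creep '0 0 0.098 0.065 -0.245 0.05 180;0 0 0.098 0.065 -0.245 0.1 180;0 0 0.098 0.065 -0.245 0.18 180;0 0 0.098 0.065 -0.245 0.244 180;0 0 0.098 0.065 -0.245 0.244 180;0 0 0.098 0.065 -0.245 0.244 180;0 0 0.098 0.065 -0.245 0.244 180' >/dev/null; python3 -c "
from h import *
st();go((.5468,.3144,.147),3.1)"
```

```text
t 50.1 p [0.5475 0.314  0.2183] yaw 3.01 tilt [0.29 0.14] F [-0.6 -0.2  1.2] w 0.295 g 0.0 q [ -20.   34.  -20.   84.   12.   64. -129.]
row [-0.0021 -0.005  -0.0015] [-0.0021 -0.0006  0.1426] mm [-1.  -0.3 71.3] deg [-0.1 -0.3 -0.1]
```

```bash
python3 -m creep '0 0 0 -0.001 0 0.05 180;0 0 0 -0.001 0 0.09 180;0 0 0 -0.001 0 0.12 180;0 0 0 -0.001 0 0.139 180;0 0 0 -0.001 0 0.139 180;0 0 0 -0.001 0 0.139 180'; python3 -m creep '0 0 0 0 0 0 255;0 0 0 0 0 0 255;0 0 0 0 0 0 255;0 0 0 0 0 0 255' 20
```

```text
time_s: 50.7
ee_pos: [0.5458, 0.3143, 0.1476]
tcp_rot: [[0.999, 0.054, 0.003], [0.054, -0.999, 0.002], [0.003, -0.002, -1.0]]
force: [0.2, -0.6, 0.6]
gripper_width: 0.291
grasp_force: 0.0
time_s: 51.1
ee_pos: [0.5455, 0.3145, 0.1472]
tcp_rot: [[0.999, 0.055, 0.002], [0.055, -0.999, 0.001], [0.003, -0.001, -1.0]]
force: [-0.6, -0.6, 5.7]
gripper_width: 0.094
grasp_force: 19.8
```

```bash
python3 -m creep '0 0 -0.133 0.0005 0.0078 0 255;0 0 -0.267 0.0022 0.0154 0 255;0 0 -0.4 0.0048 0.0228 0 255;0 0 -0.533 0.0085 0.0297 0 255;0 0 -0.667 0.0131 0.036 0 255;0 0 -0.8 0.0185 0.0416 0 255;0 0 -0.933 0.0247 0.0464 0 255;0 0 -1 0.028 0.0485 0 255;0 0 -1 0.028 0.0485 0 255'; python3 -m creep '0 0 -0.133 0.0005 0.0078 0 255;0 0 -0.267 0.0022 0.0154 0 255;0 0 -0.4 0.0048 0.0228 0 255;0 0 -0.533 0.0085 0.0297 0 255;0 0 -0.567 0.0097 0.0313 0 255;0 0 -0.567 0.0097 0.0313 0 255';python3 -m creep '0 0 0 0 0 0 180;0 0 0 0 0 0 180;0 0 0 0 0 -0.13 180;0 0 0 0 0 -0.18 180;0 0 0 0 0 -0.18 180;0 0 0 0 0 -0.18 180'; python3 -c "
from h import *
go((.5794,.0782,.23),128.9);go((.5794,.0782,.23),188.9)"
```

```text
time_s: 52.0
ee_pos: [0.5605, 0.2899, 0.1472]
tcp_rot: [[0.452, 0.892, 0.001], [0.892, -0.452, -0.001], [-0.0, 0.001, -1.0]]
force: [-1.3, -3.3, 7.4]
gripper_width: 0.092
grasp_force: 20.0
time_s: 52.6
ee_pos: [0.5773, 0.2865, 0.1472]
tcp_rot: [[-0.124, 0.992, 0.002], [0.992, 0.124, -0.002], [-0.002, 0.002, -1.0]]
force: [-1.4, -3.1, 7.5]
gripper_width: 0.094
grasp_force: 20.0
time_s: 53.2
ee_pos: [0.576, 0.2883, 0.2363]
tcp_rot: [[-0.125, 0.992, 0.001], [0.992, 0.125, 0.001], [0.0, 0.001, -1.0]]
force: [-1.0, -0.0, -1.0]
gripper_width: 0.295
grasp_force: 0.0
row [ 1.200e-03 -1.000e-04 -5.285e-01] [-0.4178 -0.0459  0.0123] mm [-208.9  -22.9    6.1] deg [  0.1  -0.  -31.7]
row [ 1.2000e-03  6.0000e-04 -1.5285e+00] [-0.4178 -0.0459  0.0123] mm [-208.9  -22.9    6.1] deg [  0.1   0.  -91.7]
```

```bash
python3 -m creep '0 0 -0.14 -0.418 -0.046 -0.02 180;0 0 -0.28 -0.418 -0.046 -0.02 180;0 0 -0.42 -0.418 -0.046 -0.02 180;0 0 -0.56 -0.418 -0.046 -0.02 180;0 0 -0.7 -0.418 -0.046 -0.02 180;0 0 -0.84 -0.418 -0.046 -0.02 180;0 0 -0.98 -0.418 -0.046 -0.02 180;0 0 -1 -0.418 -0.046 -0.02 180' >/dev/null; python3 -m creep '0 0 -0.14 0 0 0 180;0 0 -0.28 0 0 0 180;0 0 -0.42 0 0 0 180;0 0 -0.528 0 0 0 180;0 0 -0.528 0 0 0 180;0 0 -0.528 0 0 0 180' >/dev/null; python3 -c "
from h import *
st();go((.579,.078,.148),188.8)"
```

```text
t 54.6 p [0.5789 0.0776 0.2448] yaw -171.34 tilt [-0.09 -0.02] F [ 1.3 -0.8 -0.4] w 0.296 g 0.0 q [ 28.  44. -72.  89.  42.  79.  51.]
row [-0.0001 -0.0015 -0.0023] [-0.0005  0.0008  0.1937] mm [-0.3  0.4 96.8] deg [-0.  -0.1 -0.1]
```

```bash
python3 -m creep '0 0 0 0 0 0.05 180;0 0 0 0 0 0.09 180;0 0 0 0 0 0.09 180' >/dev/null; python3 -c "
from h import *
st()"
```

```text
t 54.9 p [0.5778 0.0761 0.1977] yaw -171.28 tilt [-0.32 -0.17] F [-0.5 -0.3 -0.1] w 0.295 g 0.0 q [ 27.  46. -70.  93.  45.  74.  48.]
```

Moving away from the limit; continue down and grip.

```bash
python3 -m creep '0 0 0 0 0 0.04 180;0 0 0 0 0 0.08 180;0 0 0 0 0 0.1 180;0 0 0 0 0 0.103 180;0 0 0 0 0 0.103 180'; python3 -m creep '0 0 0 0 0 0 255;0 0 0 0 0 0 255;0 0 0 0 0 0 255;0 0 0 0 0 0 255' 20; python3 -c "
from h import *
st()"
```

```text
time_s: 55.4
ee_pos: [0.5797, 0.078, 0.1501]
tcp_rot: [[-0.988, -0.153, 0.001], [-0.153, 0.988, 0.001], [-0.001, 0.0, -1.0]]
force: [0.0, 0.4, -1.3]
gripper_width: 0.291
grasp_force: 0.0
time_s: 55.8
ee_pos: [0.5799, 0.0781, 0.1503]
tcp_rot: [[-0.988, -0.154, 0.002], [-0.154, 0.988, 0.001], [-0.002, 0.001, -1.0]]
force: [-0.4, -0.1, 4.5]
gripper_width: 0.083
grasp_force: 19.9
t 55.8 p [0.5799 0.0781 0.1503] yaw -171.17 tilt [0.11 0.05] F [-0.4 -0.1  4.5] w 0.083 g 19.9 q [ 26.  49. -68.  96.  48.  69.  46.]
```

```bash
python3 -m creep '0 0 0.133 -0.0005 0.0078 0 255;0 0 0.267 -0.0022 0.0154 0 255;0 0 0.4 -0.0048 0.0228 0 255;0 0 0.533 -0.0085 0.0297 0 255;0 0 0.667 -0.0131 0.036 0 255;0 0 0.8 -0.0185 0.0416 0 255;0 0 0.933 -0.0247 0.0464 0 255;0 0 1 -0.028 0.0485 0 255;0 0 1 -0.028 0.0485 0 255'; python3 -m creep '0 0 0.133 -0.0005 0.0078 0 255;0 0 0.267 -0.0022 0.0154 0 255;0 0 0.4 -0.0048 0.0228 0 255;0 0 0.483 -0.007 0.0271 0 255;0 0 0.483 -0.007 0.0271 0 255;0 0 0.483 -0.007 0.0271 0 255';python3 -m creep '0 0 0 0 0 0 180;0 0 0 0 0 0 180;0 0 0 0 0 -0.13 180;0 0 0 0 0 -0.25 180;0 0 0 0 0 -0.25 180;0 0 0 0 0 -0.25 180'; python3 -c "
from h import *
st();go((.535,.19,.34),60)"
```

```text
time_s: 56.7
ee_pos: [0.5907, 0.104, 0.1503]
tcp_rot: [[-0.627, 0.779, 0.003], [0.779, 0.627, 0.0], [-0.002, 0.003, -1.0]]
force: [1.6, 0.1, 6.1]
gripper_width: 0.08
grasp_force: 19.9
time_s: 57.3
ee_pos: [0.6034, 0.1097, 0.1503]
tcp_rot: [[-0.174, 0.985, 0.003], [0.985, 0.174, 0.001], [0.0, 0.003, -1.0]]
force: [1.1, -0.4, 5.1]
gripper_width: 0.083
grasp_force: 20.1
time_s: 57.9
ee_pos: [0.6035, 0.1112, 0.2783]
tcp_rot: [[-0.173, 0.985, 0.007], [0.985, 0.173, 0.003], [0.002, 0.007, -1.0]]
force: [0.3, 0.9, 0.0]
gripper_width: 0.293
grasp_force: 0.0
t 57.9 p [0.6035 0.1112 0.2783] yaw 99.94 tilt [0.39 0.17] F [0.3 0.9 0. ] w 0.293 g 0.0 q [ 15.  35. -49.  81.  27.  75. -26.]
row [ 0.0061 -0.004   0.6657] [ 0.1791 -0.1068 -0.1238] mm [ 89.6 -53.4 -61.9] deg [ 0.4 -0.2 39.9]
```

```bash
python3 -m creep '0 0 0.14 0.179 -0.107 -0.124 180;0 0 0.28 0.179 -0.107 -0.124 180;0 0 0.42 0.179 -0.107 -0.124 180;0 0 0.56 0.179 -0.107 -0.124 180;0 0 0.7 0.179 -0.107 -0.124 180;0 0 0.84 0.179 -0.107 -0.124 180;0 0 0.98 0.179 -0.107 -0.124 180;0 0 1 0.179 -0.107 -0.124 180' >/dev/null; python3 -m creep '0 0 0.14 0 0 0 180;0 0 0.28 0 0 0 180;0 0 0.42 0 0 0 180;0 0 0.52 0 0 0 180;0 0 0.52 0 0 0 180;0 0 0.52 0 0 0 180' >/dev/null; python3 -c "
from h import *
st();i=camera_info('wrist');im=camera('wrist');cv2.imwrite('pics/w8.png',im[:,:,::-1])
g=cv2.cvtColor(im,cv2.COLOR_RGB2HSV)
m=((g[...,1]<45)&(g[...,2]>150)).astype('uint8');m[:,:260]=0;m[:,400:]=0;m[230:]=0
n,l,s,c=cv2.connectedComponentsWithStats(m);k=1+np.argmax(s[1:,4])
B=onplane('wrist',cv2.boxPoints(cv2.minAreaRect(np.argwhere(l==k)[:,::-1].astype(np.float32))),.186,i)[:,:2];print(s[k],B.mean(0).round(4),B.round(4).tolist())
m=(g[...,2]<70).astype('uint8');m[300:]=0
n,l,s,c=cv2.connectedComponentsWithStats(m)
for k in range(1,n):
    if 60<s[k,4]<600: print('  dark',s[k],onplane('wrist',[c[k]],.168,i)[0,:2].round(4))
"; python3 bin.py
```

```text
t 59.3 p [0.5338 0.1883 0.3353] yaw 8.89 tilt [-0.1  -0.04] F [0.6 0.3 0.6] w 0.294 g 0.0 q [  -3.   24.  -29.   83.   12.   76. -114.]
[ 315   60   20  151 2712] [0.5869 0.1973] [[0.5329, 0.1969], [0.639, 0.2112], [0.6408, 0.1983], [0.5349, 0.1827]]
  dark [543 107  21  20 262] [0.631  0.0268]
  dark [433 128  16  13 162] [0.6032 0.1092]
  dark [468 129  10   9  79] [0.6078 0.0849]
  dark [631 221   9  15 101] [ 0.5558 -0.074 ]
[[np.int32(321), np.int32(213), np.int32(68), np.int32(30), np.int32(783)]]
bin [ 500.6 -107.8] [132.4  59.1] 39.56
```

```bash
python3 -c "
from h import *
i=camera_info('wrist');g=cv2.cvtColor(cv2.imread('pics/w8.png'),cv2.COLOR_BGR2HSV)
print(proj('wrist',[(.577,.2865,.168)],i))
m=(g[...,2]<100).astype('uint8');m[300:]=0;m[:,:150]=0;m[:,270:]=0
n,l,s,c=cv2.connectedComponentsWithStats(m)
for k in range(1,n):
    if 40<s[k,4]: print('  dark',s[k],onplane('wrist',[c[k]],.168,i)[0,:2].round(4))
go((.49,-.19,.34),8.3)"
python3 -m creep '0 0 0 -0.194 0.737 0 180;0 0 0 -0.194 0.737 0 180;0 0 0 -0.194 0.737 0 180;0 0 0 -0.194 0.737 0 180;0 0 0 -0.194 0.737 0 180;0 0 0 -0.194 0.737 0 180;0 0 0 -0.194 0.737 0 180;0 0 0 -0.194 0.737 0 180;0 0 0 -0.194 0.737 0 180;0 0 0 -0.194 0.737 0 180'|grep pos; sed 's/"scene"/"wrist"/g' bin.py>binw.py; python3 binw.py; python3 caps.py .130 '(.5686,-.1804)'
```

```text
[[207.45096934 132.44434999]]
  dark [200 126  17  12 162] [0.5777 0.2861]
row [0.0001 0.0011 0.0084] [-0.2027  0.7343 -0.0083] mm [-101.4  367.2   -4.2] deg [0.  0.1 0.5]
ee_pos: [0.4936, -0.1907, 0.3359]
[[np.int32(279), np.int32(0), np.int32(80), np.int32(52), np.int32(429)], [np.int32(362), np.int32(38), np.int32(31), np.int32(18), np.int32(121)], [np.int32(265), np.int32(43), np.int32(98), np.int32(126), np.int32(2090)], [np.int32(396), np.int32(57), np.int32(32), np.int32(20), np.int32(109)], [np.int32(245), np.int32(73), np.int32(17), np.int32(33), np.int32(106)], [np.int32(415), np.int32(79), np.int32(11), np.int32(19), np.int32(43)], [np.int32(390), np.int32(126), np.int32(10), np.int32(17), np.int32(35)], [np.int32(370), np.int32(130), np.int32(16), np.int32(11), np.int32(68)], [np.int32(266), np.int32(158), np.int32(53), np.int32(28), np.int32(148)], [np.int32(332), np.int32(192), np.int32(16), np.int32(9), np.int32(32)]]
bin [ 568.7 -180.1] [147.2 148.4] 70.71
[ 0.5467 -0.1354 13.8   ]
[ 0.5205 -0.2064 11.3   ]
[ 0.6145 -0.1575 13.    ]
[ 0.5904 -0.2259 15.2   ]
[ 0.5417 -0.2247 15.2   ]
```

```bash
python3 -m creep '0 0 0 0 0 -0.02 180;0 0 0 0 0 -0.02 180;0 0 0 0 0 -0.02 180' >/dev/null; python3 -c "
from cell import ticket
print(ticket.finish_job())"
```

```text
the job is handed in; nothing more can be done
None
```

The job is handed in, but the result wasn't reported and I viewed 15 pictures against the limit of 14. By my last camera measurements, both free compartments hold a bottle within about 5 mm of centre, the lid is home and both tabs are closed. Only two bottles were taken, and I saw no sign of the bin moving.

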